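# Stand a bench readout up on its kickstand

## Task

The small orange-cornered test readout lies face down on the bench. While it lies there, swing its kickstand fully out by the red tab, then tip the readout up over its bottom edge (the long edge away from the tab) so that it stands where it is, leaning back on the open kickstand with its screen facing left, to the side where the tab was. Leave the other things on the bench where they are.

Things in the scene. Friction and masses are not known exactly. Their poses are not given: they have to be found in the camera images.
- readout: Dark slab, orange corners, 105 mm (top to bottom edge) x 160 wide x 18 thick, loose, about 0.65 kg. Starts face down, top edge to the left. Origin: centre of its face. x runs from top edge (-52.5 mm) to bottom edge (+52.5), z out of its back (at 18 mm). Pushing the open kickstand's inner side, high up, towards the bottom edge tips it up over that edge. Standing it leans back about 20 degrees.
- kickstand (a joint): Opening angle of the kickstand: 0 folded flat on the back, 1.53 rad fully open at a firm stop (square to the back). Starts folded or slightly ajar. The hinge has friction (0.10 N m) and a light opening spring (0.06 N m): it opens easily, folds stiffly, stays where it is left, also under the standing readout.
- stand_hinge (a point): Middle of the kickstand's hinge axis on the readout's back, 35 mm from its bottom edge, 21 mm from its face; the axis and the kickstand lie on the readout's middle line, axis along y. Same axes as the readout.
- stand_tab (a point): Centre of the cross pin in the kickstand's red tab, 98 mm from the hinge axis. The stand is a plate 90 mm wide, 67 long, 6 thick; its 16 mm wide tab ends 112 mm from the hinge. The red pin (10 mm thick, 26 long, along y, round ends) juts from the tab's sides: pinched by its ends it turns in the grip. Folded, it lies 28 mm past the top edge, 21 mm above the bench. Its x axis points to the hinge.
- stand_foot (a point): Middle of the end of the red tab, 112 mm from the hinge axis: the foot that rests on the bench when the readout stands.
- top_edge (a point): Middle of the readout's top edge face; 9 mm above the bench when lying, about 100 mm when standing.
- foot_left (a point): One end (readout y = +80 mm) of the readout's bottom edge, on the face side.
- foot_right (a point): Other end (readout y = -80 mm) of the readout's bottom edge, on the face side.
- flux_pot: Bystander: amber pot with white lid, 37 mm across, 28 mm high; origin at its underside.
- marker: Bystander: blue and grey marker pen, 104 mm long; origin at the underside.
- carton_red: Bystander: upright red carton, 44 x 45 x 92 mm; origin at its underside.
- carton_teal: Bystander: teal carton, 62 x 105 x 40 mm; origin at its underside.
- adapter: Bystander: white and gold coaxial adapter, 20 x 42 x 21 mm; origin at its underside.

How it is judged:
On the way:
1. the kickstand is fully swung out while the readout still lies face down (value of joint kickstand above 1.4 rad and angle between readout's own z axis and vertical below 0.3 rad), for 0.2 s.
At the end, for the whole second after the job is handed in: The readout stands at rest on its bottom edge and its kickstand: back leaning 10 to 33 degrees past vertical, kickstand open at least 1.35 rad with its foot on the bench (within 15 mm), top edge more than 85 mm up, and both ends of its bottom edge within 10 cm of where they started (value of joint kickstand above 1.35 rad and angle between readout's own z axis and vertical between 1.75 and 2.15 rad and height (world z) of top_edge above 0.085 m and height (world z) of stand_foot below 0.015 m and distance of each of foot_left, foot_right from where it was at the start of the episode below 0.1 m and linear speed of readout below 0.02 m/s); the robot touches nothing.
It fails at once if a bystander is moved by more than 3 cm (distance of any of flux_pot, adapter, marker, carton_red, carton_teal from where it was at the start of the episode above 0.03 m).
It also fails if it takes over 51 s, if anything falls off the work surface, if the arm or the gripper's body presses on something with over 40 N, if the wrist force passes 120 N, or if a joint passes its speed limit or range.

## Robot

A 6-joint arm with a two-finger parallel gripper is mounted at the origin on the work surface; the furniture and walls round the work are solid. World frame = base frame: x ahead of the robot, y to its left, z up, the work surface at z = 0. Lengths are in m, angles in rad, forces in N, time in s.
With the tool pointing down it reaches from about 0.375 to 0.975 m from the base axis. Payload 3.8 kg.
Tool frame: the origin (TCP) lies on the mounting face of the last link; the fingertips stand 173 mm ahead of it and the grasp point (between the pads) lies 155 mm ahead of it; z points along the fingers, y is the direction in which the jaws open and shut (so a half turn about z gives the same grasp; the last joint's range is limited). The gripper opens to 85 mm and grips with 20 to 120 N. Pads are 22 mm wide; open, the fingers measure 114 mm over their backs; the gripper's body (76 mm by 85 mm) begins 54 mm behind the grasp point. The pads swing forward as they close: fully open they stand 13 mm farther back than shut.
Start: joints at [-1.217, 0.264, 1.604, -0, 1.274, -0.037], TCP at [0.257, -0.624, 0.405] pointing down, gripper open.
Joint ranges: [-2.63, 2.63], [-0.94, 2.18], [0.31, 2.57], [-1.31, 4.45], [0, 2.66], [-2.55, 2.55]. Speed limits (rad/s): [2.57, 2.57, 3.14, 3.14, 3.14, 3.14].

## Interface

Orientations are given as a rotation vector (axis times angle).
In Python, from workcell import bot, imaging, order gives the robot as it stands. The module is installed in compiled form; this text tells all that it offers.
- The arm moves only by the shell command python3 -m creep 'ROWS' [OPENING] [FORCE]. ROWS is JSON, a list of rows, each an object with "slide": the shift along the tool's x, y, z each as a share of 25 mm, from -1 to 1, a list of three; "angular": the turn, a rotation vector about the tool's x, y, z each as a share of 4 degrees, from -1 to 1, a list of three. A call has 1 to 5 rows; each row shifts and turns the commanded pose from where the row before left it, along the tool's axes as they then stand; what a row does not reach is not made up. A row lasts 1/12 s, in which the tool goes at most 41.7 mm and 7.16 degrees, less where a joint would pass 70% of its speed; a pose out of reach is approached as far as the arm can. A call with a number of a shift or a turn outside -1 to 1 is refused whole. A call with a gripper value outside its range is refused whole. OPENING is the closure, from -1 (fully open) to 1 (shut), set as the call begins (- or left out, the last holds). The fingers move at their own pace and stop on an object; FORCE is the grip in N (left out, the last holds). Time passes only in rows, so rows that do not move let the fingers close. It gives the time, the measured TCP pose, the force and the opening at its end, in the units of the state.
- bot.read_state(): the state, without advancing time (a new reading comes with each control period).
- imaging.read_camera(name): name is "side" or "top" or "wrist"; returns (picture, depth): 400x640x3 uint8, red, green, blue; 400x640 float32, m along the optical axis (not along the pixel's ray), 0 where there is no reading.
- imaging.camera_model(name): a dict with "fovy" (degrees; the focal length in pixels is half the picture's height over the tangent of half this angle, whatever the lens; pixels are square), "cx", "cy" (the principal point, pixels), "camera_from_world" (4x4, takes a point from world to camera coordinates); the wrist camera has in their place "tool_from_camera" (4x4, takes a point from camera to tool coordinates, whose origin is the TCP and whose axes are the flange's). Camera axes: x right, y down, z forward; pixel columns grow to the right and rows downward; lengths in m; the calibration is good to about 2 mm. A picture is of the moment at which its call begins: read the wrist's pose just before it. camera_model takes no time and is no camera call.
- order.finish_job(): hands the job in, once; it reports no verdict.
The state is a dict: "time": time; "q": joint angles; "joint_vel": joint speeds; "joint_torque": joint torques, N m; "tool_pos": TCP position; "tcp_rot": TCP orientation; "wrist_force": force on the tool from outside, world axes, zero at the start; "torque": the same for the moment, N m; "width": opening from 0.0 (shut) to 1.0 (fully open).
Only numpy, scipy, OpenCV 4.12 (cv2) and the standard library are available. Lean on these libraries where they do the work, as an engineer would, in place of code of your own. Each camera call takes 0.05 s, during which the arm holds its last target.

## Working session

There is one attempt and no reset: what is moved stays moved. The work goes in short steps, Python scripts to look and compute and a shell command to move; the robot and the scene stay as the last step left them, time stands still between calls to the robot, and variables do not carry over. Pictures are saved under pics/ and viewed, and the job is handed in when it is done.

```bash
mkdir -p pics; ls; cat > h.py <<'E'
import numpy as np, cv2
from scipy.spatial.transform import Rotation as R
from workcell import bot, imaging, order
def snap(name,fn,crop=None,scale=1):
    p,d=imaging.read_camera(name); np.savez('/tmp/'+fn+'.npz',p=p,d=d)
    q=p[:,:,::-1]
    if crop: q=q[crop[1]:crop[3],crop[0]:crop[2]]
    q=cv2.resize(q,None,fx=scale,fy=scale,interpolation=cv2.INTER_CUBIC)
    cv2.imwrite('pics/'+fn+'.png',q); return p,d
def world(name,u,v,z,tool=None):
    m=imaging.camera_model(name); f=200/np.tan(np.radians(m['fovy'])/2)
    c=np.array([(u-m['cx'])/f*z,(v-m['cy'])/f*z,z,1])
    return (np.linalg.inv(m['camera_from_world'])@c)[:3]
E
python3 - <<'E'
from h import *
print(bot.read_state())
for n in('top','side'):
    snap(n,n+'0'); print(imaging.camera_model(n))
E
```

```text
pics
{'time': 0.0, 'q': array([-1.21687424e+00,  2.64768119e-01,  1.60539394e+00, -2.02780503e-05,
        1.27368882e+00, -3.69166637e-02]), 'joint_vel': array([-0.00211334,  0.00104179,  0.00162647,  0.00040064, -0.00012775,
        0.00173969]), 'joint_torque': array([-1.53499506e-03, -5.15111697e+01, -3.67316651e+01, -1.69956211e-04,
        1.26750590e-02, -3.40787903e-05]), 'tool_pos': array([ 0.25701534, -0.62377923,  0.40334073]), 'tcp_rot': array([-3.07961025e+00, -6.09604761e-01,  5.89538220e-04]), 'wrist_force': array([ 0.77695954, -0.65468734,  0.60783574]), 'torque': array([-0.00484368,  0.03432786,  0.0098419 ]), 'width': 0.9972965513469408}
{'fovy': 49.2903265289078, 'cx': 316.93900696206686, 'cy': 205.94994340225685, 'camera_from_world': array([[ 0.02500569, -0.9995545 , -0.01629452, -0.05831482],
       [-0.99581032, -0.02347128, -0.08837931,  0.52229718],
       [ 0.08795748,  0.01843624, -0.99595361,  1.3417735 ],
       [ 0.        ,  0.        ,  0.        ,  1.        ]])}
{'fovy': 44.17677973760736, 'cx': 322.92965870760355, 'cy': 204.9066893425865, 'camera_from_world': array([[ 0.63457941, -0.77254725, -0.02190248, -0.40468449],
       [-0.43344356, -0.33228651, -0.83768273,  0.23997775],
       [ 0.63987159,  0.54106971, -0.5457178 ,  1.03815006],
       [ 0.        ,  0.        ,  0.        ,  1.        ]])}
```

View pics/top0.png

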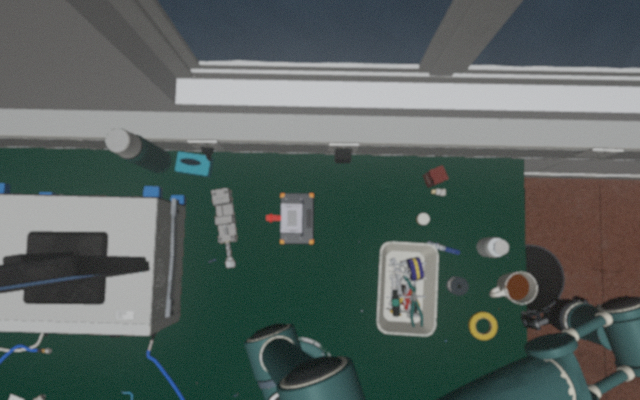

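View pics/side0.png

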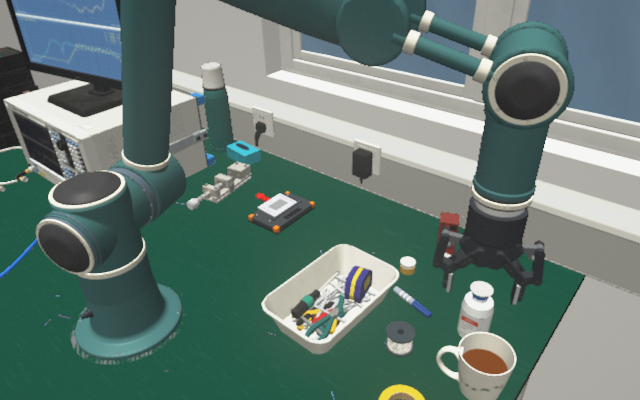

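The readout is at about top (295,218) with the red tab to the left at (273,218). The scope, adapter block and teal carton lie further left.

```bash
python3 - <<'E'
from h import *
p=np.load('/tmp/top0.npz');im=p['p'];d=p['d']
c=im[150:280,200:330,::-1];cv2.imwrite('pics/topcrop.png',cv2.resize(c,None,fx=4.5,fy=4.5,interpolation=cv2.INTER_CUBIC))
s=np.load('/tmp/side0.npz')
c=s['p'][180:240,240:325,::-1];cv2.imwrite('pics/sidecrop.png',cv2.resize(c,None,fx=8,fy=8,interpolation=cv2.INTER_CUBIC))
for u,v in[(284,196),(311,195),(310,242),(282,241),(268,218),(273,218),(278,218),(291,218),(302,218)]:
    print(u,v,d[v,u],world('top',u,v,d[v,u]).round(4))
E
```

```text
284 196 1.3719631 [0.5528 0.0589 0.0196]
311 195 1.3711958 [ 0.558  -0.026   0.0193]
310 242 1.361781 [ 0.4106 -0.0266  0.0157]
282 241 1.3603373 [0.4116 0.0607 0.0188]
268 218 1.352129 [0.4815 0.105  0.0341]
273 218 1.3544228 [0.482  0.0898 0.0315]
278 218 1.35874 [0.4826 0.0747 0.027 ]
291 218 1.354586 [0.4834 0.0339 0.0305]
302 218 1.3596047 [ 0.4845 -0.      0.0249]
```

View pics/topcrop.png

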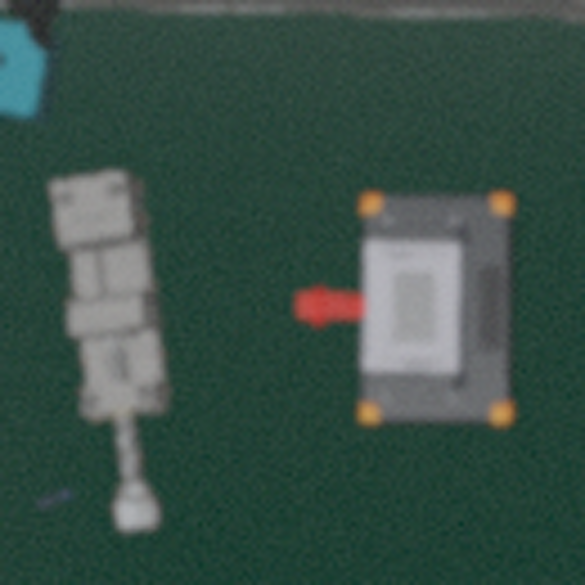

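View pics/sidecrop.png

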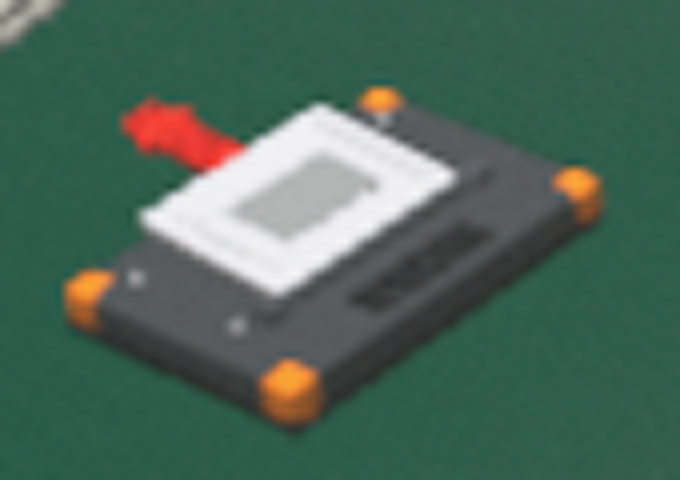

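```bash
python3 - <<'E'
from h import *
m=imaging.camera_model('top'); Tw=np.linalg.inv(m['camera_from_world']); f=200/np.tan(np.radians(m['fovy'])/2)
def onz(u,v,z):
    r=Tw[:3,:3]@np.array([(u-m['cx'])/f,(v-m['cy'])/f,1]); o=Tw[:3,3]; return (o+r*(z-o[2])/r[2])
cs=[onz(200+a/4.5,150+b/4.5,.018) for a,b in[(360,195),(512,195),(512,423),(358,423)]]
for c in cs: print(c.round(4))
c=np.mean(cs,0);print('c',c, np.degrees(np.arctan2(*(cs[0]-cs[3])[[1,0]])),np.degrees(np.arctan2(*(cs[1]-cs[2])[[1,0]])))
pc=onz(200+320/4.5,150+305/4.5,.03);print('pin',pc)
s=bot.read_state();print(R.from_rotvec(s['tcp_rot']).as_matrix().round(3))
# orange centroids
im=np.load('/tmp/top0.npz')['p'].astype(int)
k=((im[...,0]>180)&(im[...,1]>90)&(im[...,1]<180)&(im[...,2]<90))[150:280,200:330].astype(np.uint8)
print(cv2.connectedComponentsWithStats(k)[3]+[200,150],cv2.connectedComponentsWithStats(k)[2][:,4])
for u,v in cv2.connectedComponentsWithStats(k)[3][1:]+[200,150]: print(onz(u,v,.018).round(4))
k=((im[...,0]>170)&(im[...,1]<90)&(im[...,2]<90))[150:280,200:330].astype(np.uint8)
print(cv2.connectedComponentsWithStats(k)[2:4])
E
```

```text
[0.5612 0.0719 0.018 ]
[ 0.5636 -0.0346  0.018 ]
[ 0.4047 -0.0387  0.018 ]
[0.402  0.0681 0.018 ]
c [0.48287914 0.01671108 0.018     ] 1.3627521747479114 1.4697952330629243
pin [0.48262297 0.09587116 0.03      ]
[[ 0.925  0.381 -0.001]
 [ 0.381 -0.925  0.002]
 [ 0.    -0.002 -1.   ]]
[[264.45766929 214.49700812]
 [282.2        194.6       ]
 [311.         194.5       ]
 [281.5        241.5       ]
 [311.         241.5       ]] [16879     5     6     4     6]
[0.5573 0.0649 0.018 ]
[ 0.5597 -0.0259  0.018 ]
[0.41   0.0623 0.018 ]
[ 0.4123 -0.0298  0.018 ]
(array([[    0,     0,   130,   130, 16843],
       [   67,    65,    13,     6,    57]], dtype=int32), array([[64.47254052, 64.48975836],
       [72.61403509, 67.52631579]]))
```

```bash
A='{"slide":[0,0,0],"angular":[0,0,-1]}'; python3 -m creep '[{"slide":[0,0,0],"angular":[0,0,-1]},{"slide":[0,0,0],"angular":[0,0,-1]},{"slide":[0,0,0],"angular":[0,0,-1]},{"slide":[0,0,0],"angular":[0,0,-1]},{"slide":[0,0,0],"angular":[0,0,-1]}]' 0 25
python3 -m creep '[{"slide":[0,0,0],"angular":[0,0,-1]},{"slide":[0,0,0],"angular":[0,0,-1]},{"slide":[0,0,0],"angular":[0,0,-1]},{"slide":[0,0,0],"angular":[0,0,-1]},{"slide":[0,0,0],"angular":[0,0,-1]}]'
python3 -m creep '[{"slide":[0,0,0],"angular":[0,0,-1]},{"slide":[0,0,0],"angular":[0,0,-1]},{"slide":[0,0,0],"angular":[0,0,-1]},{"slide":[0,0,0],"angular":[0,0,-1]},{"slide":[0,0,0],"angular":[0,0,-1]}]'
python3 -m creep '[{"slide":[0,0,0],"angular":[0,0,-1]},{"slide":[0,0,0],"angular":[0,0,-1]},{"slide":[0,0,0],"angular":[0,0,-0.25]}]'
```

```text
time: 0.52
tool_pos: [0.2571, -0.6239, 0.4039]
tcp_rot: [-2.926, -1.141, 0.0]
wrist_force: [0.1, 0.1, 0.4]
width: 0.502
time: 0.93
tool_pos: [0.2571, -0.6239, 0.4038]
tcp_rot: [-2.683, -1.631, -0.0]
wrist_force: [0.2, 1.1, -1.2]
width: 0.496
time: 1.35
tool_pos: [0.2571, -0.6239, 0.4039]
tcp_rot: [-2.359, -2.072, -0.001]
wrist_force: [0.5, -0.7, -0.6]
width: 0.497
time: 1.6
tool_pos: [0.2571, -0.6239, 0.4039]
tcp_rot: [-2.191, -2.25, -0.001]
wrist_force: [0.4, -0.3, 0.0]
width: 0.502
```

```bash
python3 -m creep '[{"slide":[1,0.34,0],"angular":[0,0,0]},{"slide":[1,0.34,0],"angular":[0,0,0]},{"slide":[1,0.34,0],"angular":[0,0,0]},{"slide":[1,0.34,0],"angular":[0,0,0]},{"slide":[1,0.34,0],"angular":[0,0,0]}]'
python3 -m creep '[{"slide":[1,0.34,0],"angular":[0,0,0]},{"slide":[1,0.34,0],"angular":[0,0,0]},{"slide":[1,0.34,0],"angular":[0,0,0]},{"slide":[1,0.34,0],"angular":[0,0,0]},{"slide":[1,0.34,0],"angular":[0,0,0]}]'
python3 -m creep '[{"slide":[1,0.34,0],"angular":[0,0,0]},{"slide":[1,0.34,0],"angular":[0,0,0]},{"slide":[1,0.34,0],"angular":[0,0,0]},{"slide":[1,0.34,0],"angular":[0,0,0]},{"slide":[1,0.34,0],"angular":[0,0,0]}]'
python3 -m creep '[{"slide":[1,0.34,0],"angular":[0,0,0]},{"slide":[1,0.34,0],"angular":[0,0,0]},{"slide":[1,0.34,0],"angular":[0,0,0]},{"slide":[1,0.34,0],"angular":[0,0,0]},{"slide":[1,0.34,0],"angular":[0,0,0]}]'
python3 -m creep '[{"slide":[1,0.34,0],"angular":[0,0,0]},{"slide":[1,0.34,0],"angular":[0,0,0]},{"slide":[1,0.34,0],"angular":[0,0,0]},{"slide":[1,0.34,0],"angular":[0,0,0]},{"slide":[1,0.34,0],"angular":[0,0,0]}]'
```

```text
time: 2.02
tool_pos: [0.2967, -0.4969, 0.4042]
tcp_rot: [-2.196, -2.246, -0.001]
wrist_force: [0.6, -0.0, 0.2]
width: 0.502
time: 2.43
tool_pos: [0.3361, -0.3708, 0.4044]
tcp_rot: [-2.196, -2.246, -0.0]
wrist_force: [0.3, 0.6, 0.4]
width: 0.499
time: 2.85
tool_pos: [0.3755, -0.2448, 0.4045]
tcp_rot: [-2.196, -2.246, -0.0]
wrist_force: [0.9, 0.6, 0.8]
width: 0.493
time: 3.27
tool_pos: [0.4149, -0.1188, 0.4045]
tcp_rot: [-2.196, -2.247, 0.0]
wrist_force: [0.1, 0.0, -0.1]
width: 0.501
time: 3.68
tool_pos: [0.4544, 0.0072, 0.4046]
tcp_rot: [2.196, 2.247, -0.0]
wrist_force: [0.8, -0.2, 0.9]
width: 0.496
```

```bash
python3 -m creep '[{"slide":[0.88,0.3,1],"angular":[0,0,0]},{"slide":[0.88,0.3,1],"angular":[0,0,0]},{"slide":[0.88,0.3,1],"angular":[0,0,0]},{"slide":[0.88,0.3,1],"angular":[0,0,0]},{"slide":[0,0,0],"angular":[0,0,0]}]'
python3 - <<'E'
from h import *
s=bot.read_state();print(s['tool_pos'],s['tcp_rot'])
snap('wrist','w1');print(imaging.camera_model('wrist'))
E
```

```text
time: 4.1
tool_pos: [0.4805, 0.097, 0.2993]
tcp_rot: [-2.189, -2.245, 0.009]
wrist_force: [-1.1, 0.8, -0.3]
width: 0.497
[0.48047045 0.09696095 0.29928182] [-2.18858781 -2.24500682  0.00926539]
{'fovy': 66.62341824219372, 'cx': 317.4711172337989, 'cy': 200.2278558597791, 'tool_from_camera': array([[-1.17001753e-04, -9.47837073e-01, -3.18755188e-01,
         8.25996976e-02],
       [ 9.99999961e-01, -1.91211141e-04,  2.01519103e-04,
         4.28095232e-04],
       [-2.51956820e-04, -3.18755152e-01,  9.47837059e-01,
         3.03676792e-02],
       [ 0.00000000e+00,  0.00000000e+00,  0.00000000e+00,
         1.00000000e+00]])}
```

View pics/w1.png

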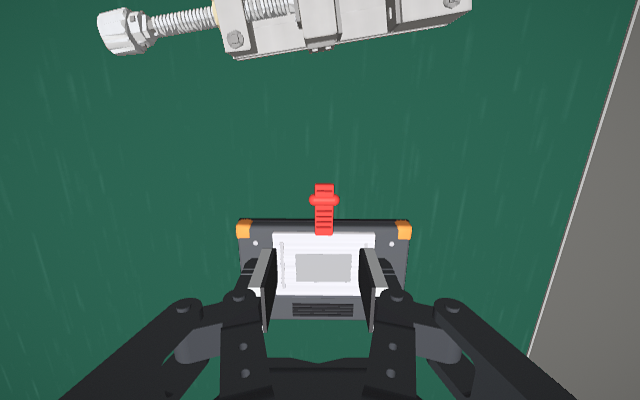

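The wrist view shows the red pin at about (324,200), the slab's top corners at (237,220)/(412,220), and the fingers behind it.

```bash
cat >> h.py <<'E'
def wworld(u,v,z,pos,rot):
    m=imaging.camera_model('wrist'); f=200/np.tan(np.radians(m['fovy'])/2)
    c=np.array([(u-m['cx'])/f*z,(v-m['cy'])/f*z,z,1])
    return R.from_rotvec(rot).apply((m['tool_from_camera']@c)[:3])+pos
E
python3 - <<'E'
from h import *
d=np.load('/tmp/w1.npz')['d']
pos=[0.48047045,0.09696095,0.29928182];rot=[-2.18858781,-2.24500682,0.00926539]
for u,v in[(324,200),(324,186),(324,230),(314,201),(335,201),(238,221),(411,221),(324,222),(277,235),(372,235)]:
    print(u,v,d[v,u],wworld(u,v,d[v,u],pos,rot).round(4))
E
```

```text
324 200 0.24921079 [0.4839 0.1005 0.0326]
324 186 0.2471826 [0.4836 0.1119 0.0309]
324 230 0.26080093 [0.4848 0.0725 0.0298]
314 201 0.24838883 [0.4758 0.0998 0.0337]
335 201 0.24958496 [0.493  0.0998 0.0324]
238 221 0.28567776 [0.4045 0.0682 0.005 ]
411 221 0.29040116 [ 0.5683  0.0705 -0.0008]
324 222 0.25763112 [0.4846 0.0802 0.0305]
277 235 0.26352224 [0.4443 0.0662 0.029 ]
372 235 0.26326132 [0.5265 0.0684 0.0286]
```

```bash
python3 -m creep '[{"slide":[0,0,0],"angular":[0,0,0]},{"slide":[0,0,0],"angular":[0,0,0]}]'
```

```text
time: 4.32
tool_pos: [0.4826, 0.0941, 0.3058]
tcp_rot: [2.194, 2.247, 0.002]
wrist_force: [0.1, -0.0, -0.3]
width: 0.501
```

```bash
python3 -m creep '[{"slide":[0.07,0.02,1],"angular":[0,0,0]},{"slide":[0.07,0.02,1],"angular":[0,0,0]},{"slide":[0,0,1],"angular":[0,0,0]},{"slide":[0,0,1],"angular":[0,0,0]},{"slide":[0,0,0],"angular":[0,0,0]}]'
python3 -m creep '[{"slide":[0,0,0.3],"angular":[0,0,0]},{"slide":[0,0,0.3],"angular":[0,0,0]},{"slide":[0,0,0],"angular":[0,0,0]},{"slide":[0,0,0],"angular":[0,0,0]},{"slide":[0,0,0],"angular":[0,0,0]}]'
python3 - <<'E'
from h import *
s=bot.read_state();print(s['tool_pos'],s['tcp_rot'],s['wrist_force'])
snap('wrist','w2');snap('side','s2',(220,160,380,260),5)
E
```

```text
time: 4.73
tool_pos: [0.4812, 0.0967, 0.2019]
tcp_rot: [-2.194, -2.244, 0.008]
wrist_force: [-2.0, -0.7, -0.4]
width: 0.501
time: 5.15
tool_pos: [0.4839, 0.0981, 0.1909]
tcp_rot: [2.194, 2.247, 0.003]
wrist_force: [-0.3, -1.1, 0.0]
width: 0.5
[0.48389532 0.09812306 0.19087796] [2.19354394 2.24712648 0.00273729] [-0.31512705 -1.12295734  0.01694201]
```

View pics/w2.png

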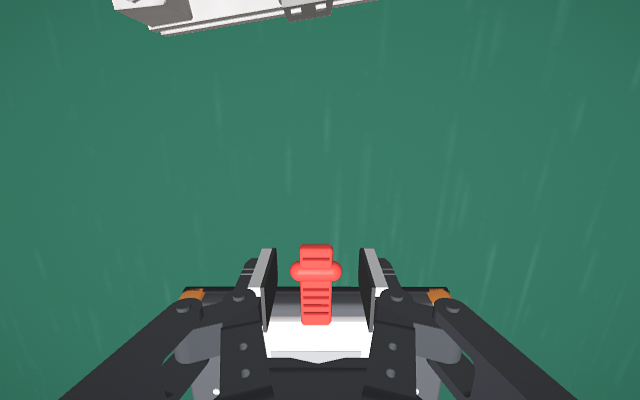

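View pics/s2.png

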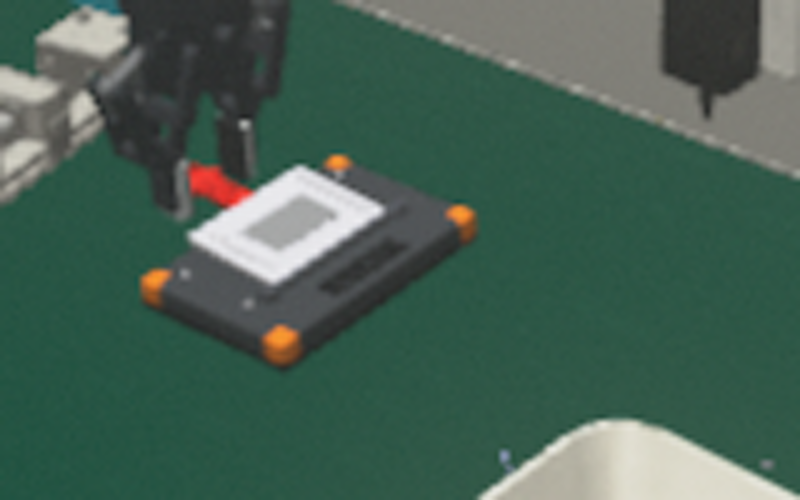

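```bash
python3 - <<'E'
from h import *
d=np.load('/tmp/w2.npz')['d']
z0=np.zeros(3)
for u,v in[(316,271),(296,271),(337,271),(316,265),(316,250),(316,300),(266,252),(263,262),(371,252),(374,265),(265,320),(373,320)]:
    print(u,v,d[v,u],wworld(u,v,d[v,u],z0,z0).round(4))
E
```

```text
316 271 0.14507847 [ 0.0044 -0.0002  0.1571]
296 271 0.14581254 [ 0.004  -0.0098  0.1578]
337 271 0.14709845 [0.0033 0.0099 0.1589]
316 265 0.14587449 [ 0.0067 -0.0003  0.1587]
316 250 0.14376076 [ 0.0145 -0.0002  0.1591]
316 300 0.15463258 [-0.0147 -0.0003  0.1608]
266 252 0.14775275 [ 0.0117 -0.0245  0.1624]
263 262 0.1387686 [ 0.0117 -0.0244  0.1529]
371 252 0.14867437 [0.0112 0.0266 0.1632]
374 265 0.13571973 [0.012  0.0257 0.1498]
265 320 0.12548481 [-0.0042 -0.0212  0.1336]
373 320 0.12524278 [-0.004   0.0233  0.1334]
```

```bash
python3 -m creep '[{"slide":[0.12,0,-0.06],"angular":[0,0,0]},{"slide":[0,0,0],"angular":[0,0,0]}]'
python3 -m creep '[{"slide":[0,0,0],"angular":[0,0,0]},{"slide":[0,0,0],"angular":[0,0,0]},{"slide":[0,0,0],"angular":[0,0,0]},{"slide":[0,0,0],"angular":[0,0,0]},{"slide":[0,0,0],"angular":[0,0,0]}]' 1 25
python3 - <<'E'
from h import *
s=bot.read_state();print(s['tool_pos'],s['tcp_rot'],s['wrist_force'],s['width'])
snap('wrist','w3')
E
```

```text
time: 5.42
tool_pos: [0.4834, 0.1015, 0.1919]
tcp_rot: [2.194, 2.248, 0.002]
wrist_force: [0.2, 0.4, -0.4]
width: 0.502
time: 5.83
tool_pos: [0.4832, 0.1012, 0.1914]
tcp_rot: [2.194, 2.248, 0.001]
wrist_force: [-0.4, 1.0, 1.0]
width: 0.27
[0.48323129 0.10124221 0.19136822] [2.19437470e+00 2.24812918e+00 8.17230086e-04] [-0.43885857  0.96678763  1.01946925] 0.2697517454562874
```

View pics/w3.png

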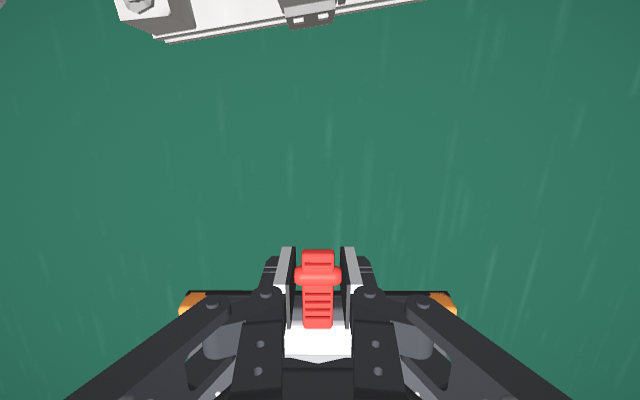

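```bash
python3 -m creep '[{"slide":[-0.04,0,-0.35],"angular":[0,0,0]},{"slide":[-0.07,0,-0.35],"angular":[0,0,0]},{"slide":[-0.1,0,-0.33],"angular":[0,0,0]},{"slide":[-0.13,0,-0.33],"angular":[0,0,0]},{"slide":[0,0,0],"angular":[0,0,0]}]'
python3 -m creep '[{"slide":[-0.16,0,-0.31],"angular":[0,0,0]},{"slide":[-0.19,0,-0.3],"angular":[0,0,0]},{"slide":[-0.23,0,-0.29],"angular":[0,0,0]},{"slide":[-0.25,0,-0.27],"angular":[0,0,0]},{"slide":[0,0,0],"angular":[0,0,0]}]'
python3 - <<'E'
from h import *
s=bot.read_state();print(s['tool_pos'],s['tcp_rot'],s['wrist_force'],s['width'])
snap('side','s4',(220,120,380,240),5)
E
```

```text
time: 6.3
tool_pos: [0.4837, 0.0919, 0.2271]
tcp_rot: [2.194, 2.247, 0.002]
wrist_force: [-1.4, -0.9, 1.4]
width: 0.274
time: 6.72
tool_pos: [0.4842, 0.0708, 0.256]
tcp_rot: [2.194, 2.246, 0.001]
wrist_force: [-1.6, 0.1, 0.5]
width: 0.272
[0.484213   0.0707786  0.25602136] [2.19426286e+00 2.24639466e+00 1.14695714e-03] [-1.55495674  0.07820996  0.48186684] 0.2716867633087784
```

View pics/s4.png

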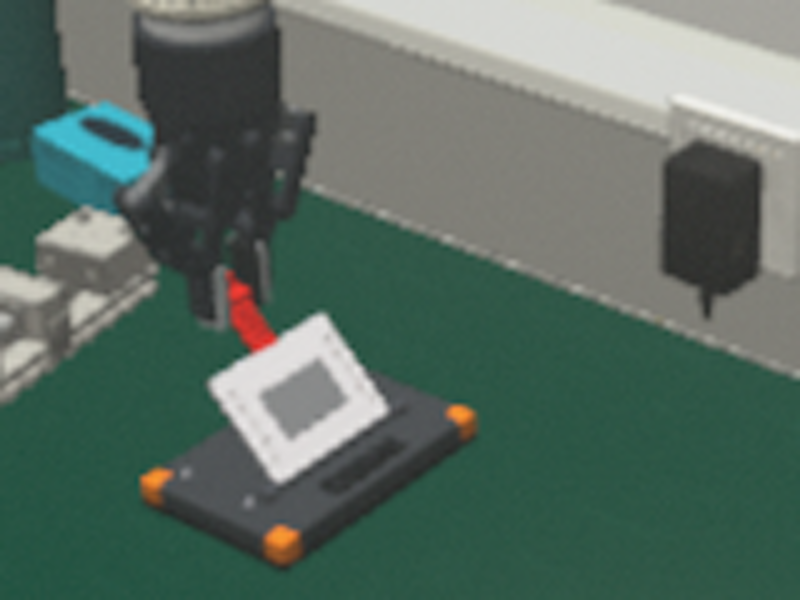

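The stand is opening and the readout still lies flat. I'll continue the arc.

```bash
python3 -m creep '[{"slide":[-0.26,0,-0.24],"angular":[0,0,0]},{"slide":[-0.29,0,-0.21],"angular":[0,0,0]},{"slide":[-0.3,0,-0.18],"angular":[0,0,0]},{"slide":[-0.32,0,-0.16],"angular":[0,0,0]},{"slide":[0,0,0],"angular":[0,0,0]}]'
python3 -m creep '[{"slide":[-0.35,0,-0.13],"angular":[0,0,0]},{"slide":[-0.36,0,-0.1],"angular":[0,0,0]},{"slide":[-0.35,0,-0.06],"angular":[0,0,0]},{"slide":[-0.35,0,-0.03],"angular":[0,0,0]},{"slide":[0,0,0],"angular":[0,0,0]}]'
python3 -m creep '[{"slide":[0,0,0],"angular":[0,0,0]},{"slide":[0,0,0],"angular":[0,0,0]}]'
python3 - <<'E'
from h import *
s=bot.read_state();print(s['tool_pos'],s['tcp_rot'],s['wrist_force'],s['width'])
snap('side','s5',(220,120,380,240),5)
snap('top','t5',(220,150,350,270),5)
snap('wrist','w5')
E
```

```text
time: 7.18
tool_pos: [0.4848, 0.0412, 0.2752]
tcp_rot: [2.194, 2.246, 0.0]
wrist_force: [-1.1, 0.0, 2.6]
width: 0.272
time: 7.6
tool_pos: [0.4857, 0.0057, 0.2828]
tcp_rot: [2.194, 2.246, -0.0]
wrist_force: [0.3, 0.0, 4.8]
width: 0.269
time: 7.77
tool_pos: [0.4856, 0.007, 0.2826]
tcp_rot: [2.194, 2.247, 0.0]
wrist_force: [0.2, -0.0, 4.2]
width: 0.268
[0.48564416 0.00698008 0.28261894] [2.19410481e+00 2.24713968e+00 4.40663560e-04] [ 0.21289951 -0.04448718  4.23285005] 0.26843570049354976
```

View pics/s5.png

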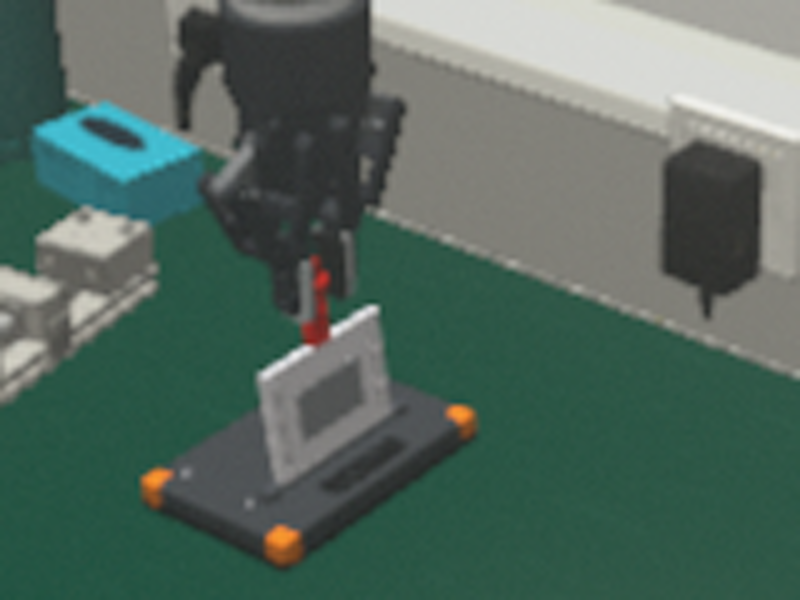

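View pics/t5.png

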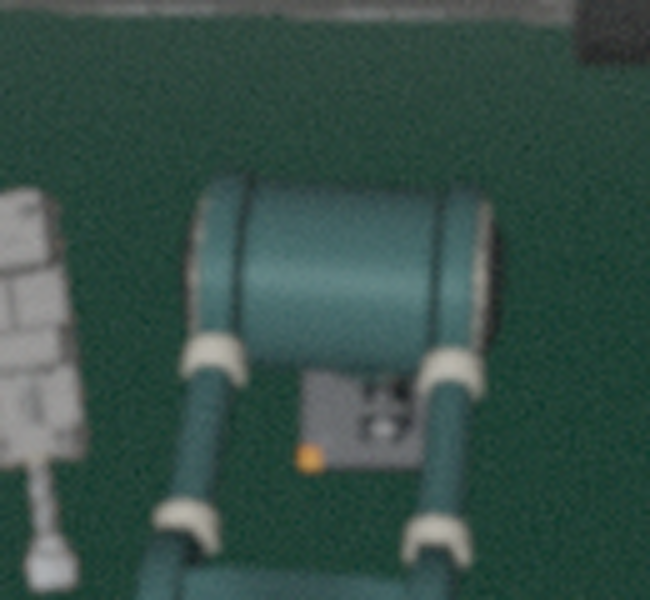

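View pics/w5.png

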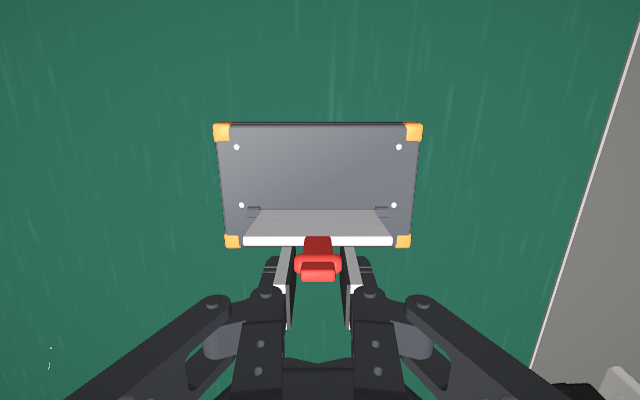

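```bash
python3 -m creep '[{"slide":[-0.1,0,-0.04],"angular":[0,0,0]},{"slide":[0,0,0],"angular":[0,0,0]},{"slide":[0,0,0],"angular":[0,0,0]}]'
python3 -m creep '[{"slide":[-0.1,0,0],"angular":[0,0,0]},{"slide":[0,0,0],"angular":[0,0,0]},{"slide":[0,0,0],"angular":[0,0,0]}]'
python3 -m creep '[{"slide":[-0.1,0,0],"angular":[0,0,0]},{"slide":[0,0,0],"angular":[0,0,0]},{"slide":[0,0,0],"angular":[0,0,0]}]'
```

```text
time: 8.17
tool_pos: [0.4854, 0.005, 0.2829]
tcp_rot: [-2.194, -2.248, -0.0]
wrist_force: [1.5, 0.7, 0.5]
width: 0.271
time: 8.42
tool_pos: [0.4855, 0.0023, 0.283]
tcp_rot: [-2.195, -2.248, 0.0]
wrist_force: [1.5, 0.1, -1.0]
width: 0.27
time: 8.67
tool_pos: [0.4855, 0.0, 0.2831]
tcp_rot: [-2.194, -2.247, -0.001]
wrist_force: [1.7, 2.8, -0.1]
width: 0.267
```

```bash
python3 -m creep '[{"slide":[-0.42,0,-0.12],"angular":[0,0,0]},{"slide":[-0.43,0,-0.08],"angular":[0,0,0]},{"slide":[0,0,0],"angular":[0,0,0]}]'
python3 -m creep '[{"slide":[-0.44,0,-0.04],"angular":[0,0,0]},{"slide":[-0.44,0,0],"angular":[0,0,0]},{"slide":[0,0,0],"angular":[0,0,0]}]'
python3 - <<'E'
from h import *
s=bot.read_state();print(s['tool_pos'],s['tcp_rot'],s['wrist_force'],s['width'])
snap('side','s6',(220,120,380,240),5)
E
```

```text
time: 8.92
tool_pos: [0.485, -0.023, 0.2871]
tcp_rot: [-2.194, -2.247, 0.006]
wrist_force: [0.4, -2.9, -4.0]
width: 0.273
time: 9.17
tool_pos: [0.4862, -0.0451, 0.2886]
tcp_rot: [-2.196, -2.247, 0.002]
wrist_force: [-0.5, -0.2, -6.1]
width: 0.271
[ 0.48621839 -0.04514342  0.28856057] [-2.19551287 -2.24650665  0.00227655] [-0.5098908  -0.17267152 -6.14323792] 0.2705893951689565
```

View pics/s6.png

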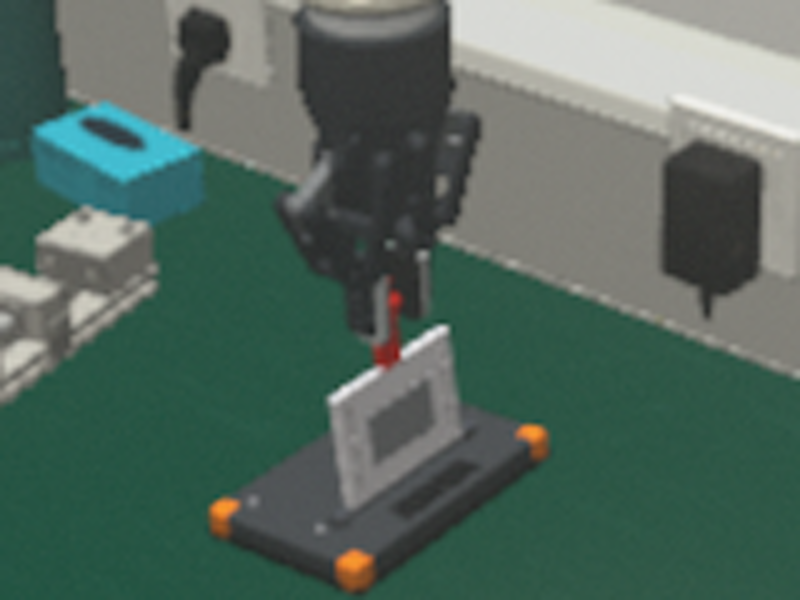

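The readout slid right rather than tipping: I lifted it before it had started to tip, and Fz ≈ -6 N is its whole weight. I'll carry it back left, set it down, and then tip with an inward (down) bias.

```bash
python3 -m creep '[{"slide":[0.1,0,-0.1],"angular":[0,0,0]},{"slide":[0.25,0,-0.06],"angular":[0,0,0]},{"slide":[0.3,0,0],"angular":[0,0,0]},{"slide":[0.3,0,0],"angular":[0,0,0]},{"slide":[0.3,0,0],"angular":[0,0,0]}]'
python3 -m creep '[{"slide":[0.3,0,0],"angular":[0,0,0]},{"slide":[0.2,0,0],"angular":[0,0,0]},{"slide":[0.1,0,0],"angular":[0,0,0]},{"slide":[0,0,0],"angular":[0,0,0]},{"slide":[0,0,0],"angular":[0,0,0]}]'
python3 - <<'E'
from h import *
s=bot.read_state();print(s['tool_pos'],s['tcp_rot'],s['wrist_force'],s['width'])
snap('side','s7',(220,120,380,240),5)
snap('wrist','w7')
E
```

```text
time: 9.63
tool_pos: [0.4857, -0.0108, 0.2932]
tcp_rot: [-2.193, -2.249, -0.0]
wrist_force: [-0.5, 0.6, -6.7]
width: 0.273
time: 10.05
tool_pos: [0.4855, 0.0031, 0.2932]
tcp_rot: [2.194, 2.249, -0.0]
wrist_force: [-0.6, -0.1, -6.4]
width: 0.27
[0.4854713  0.00311802 0.29315003] [ 2.19355770e+00  2.24894263e+00 -2.56783169e-04] [-0.60149684 -0.10607697 -6.42571846] 0.269785976033726
```

View pics/s7.png

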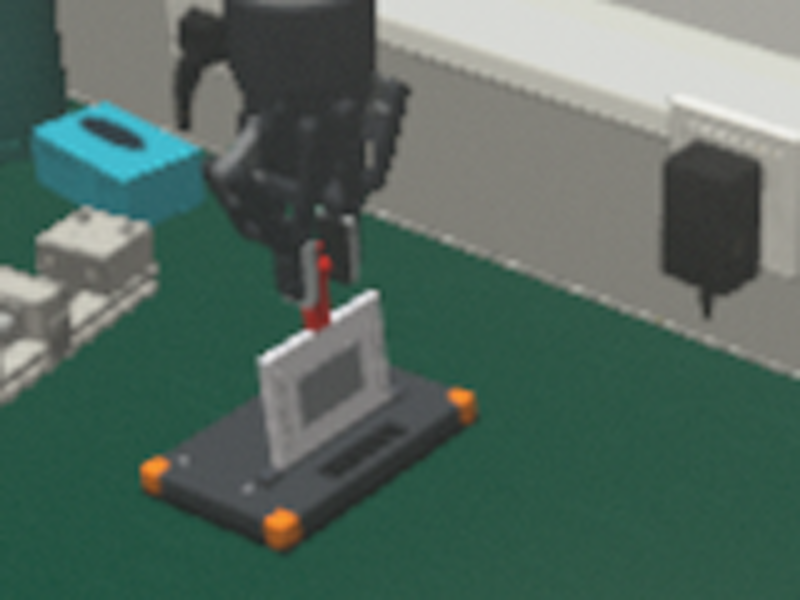

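View pics/w7.png

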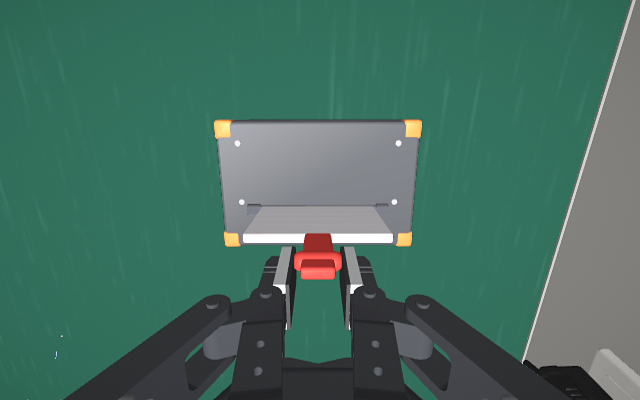

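```bash
python3 -m creep '[{"slide":[0,0,0.15],"angular":[0,0,0]},{"slide":[0,0,0.15],"angular":[0,0,0]},{"slide":[0,0,0.1],"angular":[0,0,0]},{"slide":[0,0,0],"angular":[0,0,0]},{"slide":[0,0,0],"angular":[0,0,0]}]'
python3 -m creep '[{"slide":[0,0,0],"angular":[0,0,0]},{"slide":[0,0,0],"angular":[0,0,0]},{"slide":[0,0,0],"angular":[0,0,0]},{"slide":[0,0,0],"angular":[0,0,0]}]' 0 25
python3 - <<'E'
from h import *
s=bot.read_state();print(s['tool_pos'],s['tcp_rot'],s['wrist_force'],s['width'])
snap('side','s8',(220,120,380,240),5)
snap('wrist','w8')
E
```

```text
time: 10.57
tool_pos: [0.4853, 0.0028, 0.2827]
tcp_rot: [-2.194, -2.247, 0.001]
wrist_force: [-0.5, 0.6, -6.6]
width: 0.273
time: 10.9
tool_pos: [0.486, 0.0029, 0.2841]
tcp_rot: [2.193, 2.247, 0.002]
wrist_force: [-0.7, 0.1, -0.2]
width: 0.5
[0.48602962 0.00292166 0.28414828] [2.19328079e+00 2.24732768e+00 2.12773798e-03] [-0.66527365  0.11608287 -0.15332047] 0.5003715574771549
```

View pics/s8.png

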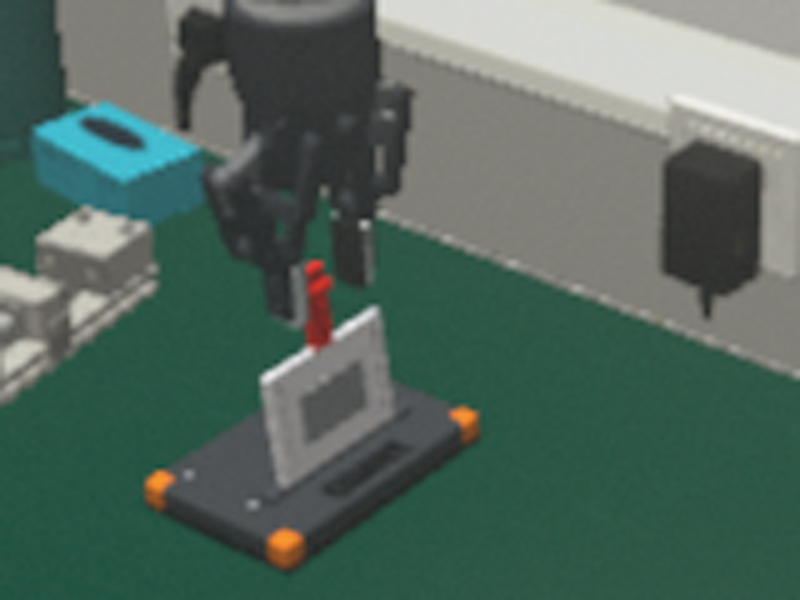

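View pics/w8.png

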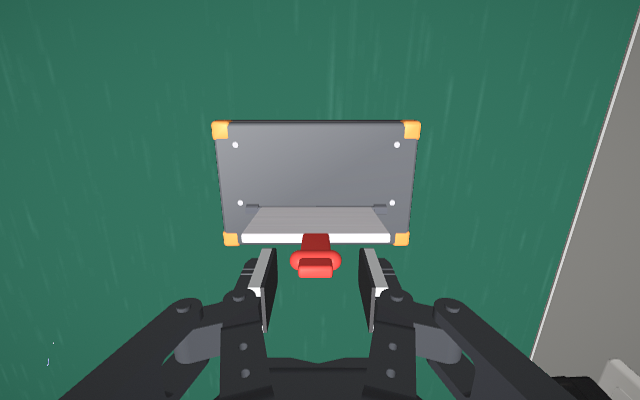

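```bash
python3 - <<'E'
from h import *
d=np.load('/tmp/w8.npz')['d']
z0=np.zeros(3)
pos=[0.48602962,0.00292166,0.28414828];rot=[2.19328079,2.24732768,0.00212774]
for u,v in[(315,260),(297,261),(335,261),(315,267),(315,275),(220,130),(412,130),(231,239),(401,239),(316,237)]:
    print(u,v,d[v,u],wworld(u,v,d[v,u],z0,z0).round(4),wworld(u,v,d[v,u],pos,rot).round(4))
E
```

```text
315 260 0.14495987 [ 0.0094 -0.0007  0.1587] [0.4854 0.0123 0.1255]
297 261 0.14714429 [ 0.0078 -0.0094  0.1605] [0.4767 0.0105 0.1237]
335 261 0.14700395 [0.0079 0.0089 0.1603] [0.4951 0.0111 0.1238]
315 267 0.1381904 [ 0.0098 -0.0007  0.1517] [0.4854 0.0127 0.1325]
315 275 0.138785 [ 0.006  -0.0007  0.151 ] [0.4855 0.0089 0.1331]
220 130 0.22957446 [ 0.0596 -0.073   0.2649] [0.4121 0.0608 0.0191]
412 130 0.23021573 [0.0596 0.072  0.2655] [0.5571 0.0642 0.0188]
231 239 0.25813603 [-0.0308 -0.0729  0.2646] [ 0.4144 -0.0297  0.0194]
401 239 0.25954124 [-0.0315  0.0717  0.2658] [ 0.559  -0.0268  0.0185]
316 237 0.17657016 [ 0.0061 -0.0004  0.1909] [0.4859 0.009  0.0932]
```

```bash
python3 -m creep '[{"slide":[0.25,0,0],"angular":[0,0,0]},{"slide":[0.46,0,0],"angular":[0,-1,0]},{"slide":[0.46,0,0],"angular":[0,-1,0]},{"slide":[0.46,0,0],"angular":[0,-1,0]},{"slide":[0.46,0,0],"angular":[0,-1,0]}]'
python3 -m creep '[{"slide":[0.46,0,0],"angular":[0,-1,0]},{"slide":[0.46,0,0],"angular":[0,-1,0]},{"slide":[0.46,0,0],"angular":[0,-1,0]},{"slide":[0.46,0,0],"angular":[0,-1,0]},{"slide":[0,0,0],"angular":[0,0,0]}]'
python3 -m creep '[{"slide":[0,0,0],"angular":[0,0,0]},{"slide":[0,0,0],"angular":[0,0,0]}]'
python3 - <<'E'
from h import *
s=bot.read_state();print(s['tool_pos'],s['wrist_force'],s['width'])
M=R.from_rotvec(s['tcp_rot']).as_matrix();print(M.round(3),s['tool_pos']+.164*M[:,2])
pin=np.array([.4855,.0095,.120]);print('pin in tool',M.T@(pin-s['tool_pos']))
snap('wrist','w9')
E
```

```text
time: 11.42
tool_pos: [0.4844, 0.0555, 0.2789]
tcp_rot: [2.043, 2.092, -0.288]
wrist_force: [0.1, 0.8, 0.2]
width: 0.502
time: 11.83
tool_pos: [0.4827, 0.0993, 0.2598]
tcp_rot: [1.875, 1.928, -0.542]
wrist_force: [0.0, -0.2, 0.2]
width: 0.501
time: 12.0
tool_pos: [0.4832, 0.0973, 0.2614]
tcp_rot: [1.88, 1.927, -0.538]
wrist_force: [-0.1, -0.3, 0.2]
width: 0.501
[0.48320491 0.09730595 0.26136126] [-0.07558557 -0.31551084  0.23419608] 0.5010697276088658
[[-0.021  1.     0.013]
 [ 0.849  0.025 -0.528]
 [-0.529 -0.    -0.849]] [0.48534024 0.01064485 0.12214454]
pin in tool [1.58663738e-04 1.31518239e-04 1.66427511e-01]
```

View pics/w9.png

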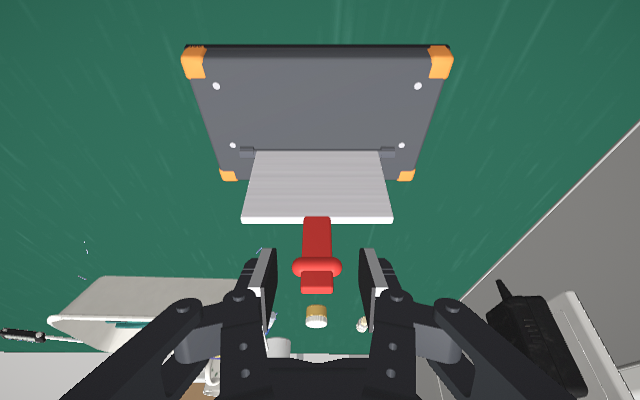

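```bash
python3 -m creep '[{"slide":[0,0,0.1],"angular":[0,0,0]},{"slide":[0,0,0],"angular":[0,0,0]}]'
python3 -m creep '[{"slide":[0,0,0],"angular":[0,0,0]},{"slide":[0,0,0],"angular":[0,0,0]},{"slide":[0,0,0],"angular":[0,0,0]},{"slide":[0,0,0],"angular":[0,0,0]},{"slide":[0,0,0],"angular":[0,0,0]}]' 1 30
python3 -m creep '[{"slide":[0,0,0.04],"angular":[0,0,0]},{"slide":[0,0,0.04],"angular":[0,0,0]},{"slide":[0,0,0],"angular":[0,0,0]},{"slide":[0,0,0],"angular":[0,0,0]}]'
python3 - <<'E'
from h import *
s=bot.read_state();print(s['tool_pos'],s['wrist_force'],s['torque'],s['width'])
M=R.from_rotvec(s['tcp_rot']).as_matrix();print(s['tool_pos']+.164*M[:,2])
E
```

```text
time: 12.22
tool_pos: [0.4832, 0.095, 0.2593]
tcp_rot: [1.882, 1.925, -0.538]
wrist_force: [0.2, -0.3, -0.7]
width: 0.5
time: 12.63
tool_pos: [0.4831, 0.0956, 0.2594]
tcp_rot: [1.88, 1.925, -0.541]
wrist_force: [-2.8, -0.9, 3.4]
width: 0.263
time: 12.97
tool_pos: [0.4833, 0.0947, 0.2592]
tcp_rot: [1.879, 1.923, -0.541]
wrist_force: [-6.2, 0.2, 13.8]
width: 0.265
[0.48329441 0.09468292 0.25917074] [-6.20823352  0.16818562 13.84343051] [-0.85898915  0.85633686 -0.56411242] 0.2649790850122364
[0.48529758 0.00746293 0.12030151]
```

```bash
python3 -m creep '[{"slide":[-0.07,-0.04,0.04],"angular":[0,0,0]},{"slide":[-0.07,0,0.04],"angular":[0,0,0]},{"slide":[0,0,0],"angular":[0,0,0]},{"slide":[0,0,0],"angular":[0,0,0]}]'
python3 - <<'E'
from h import *
s=bot.read_state();print(s['tool_pos'],s['wrist_force'],s['torque'],s['width'])
M=R.from_rotvec(s['tcp_rot']).as_matrix();print(s['tool_pos']+.164*M[:,2])
E
```

```text
time: 13.3
tool_pos: [0.4829, 0.0907, 0.2595]
tcp_rot: [1.879, 1.923, -0.539]
wrist_force: [-4.7, 0.1, 12.3]
width: 0.267
[0.48292485 0.09072555 0.2595011 ] [-4.68720583  0.07237828 12.34316093] [-0.77584021  0.55193317 -0.32736062] 0.2665497743655504
[0.48524296 0.00360087 0.12057696]
```

```bash
python3 -m creep '[{"slide":[-0.2,-0.02,0.03],"angular":[0,0.25,0]},{"slide":[-0.2,0,0.03],"angular":[0,0.25,0]},{"slide":[0,0,0],"angular":[0,0,0]},{"slide":[0,0,0],"angular":[0,0,0]}]'
python3 - <<'E'
from h import *
s=bot.read_state();print(s['tool_pos'],s['wrist_force'],s['torque'],s['width'])
M=R.from_rotvec(s['tcp_rot']).as_matrix();print(s['tool_pos']+.164*M[:,2])
snap('side','s9',(220,120,380,240),5)
E
```

```text
time: 13.63
tool_pos: [0.4829, 0.0822, 0.2633]
tcp_rot: [1.902, 1.947, -0.504]
wrist_force: [-3.3, 5.0, 10.1]
width: 0.271
[0.48288824 0.08218011 0.26328132] [-3.31026879  5.04951479 10.10109662] [ 0.25102787  0.56482166 -0.20926551] 0.2712521467409852
[0.48529558 0.00048696 0.12109681]
```

View pics/s9.png

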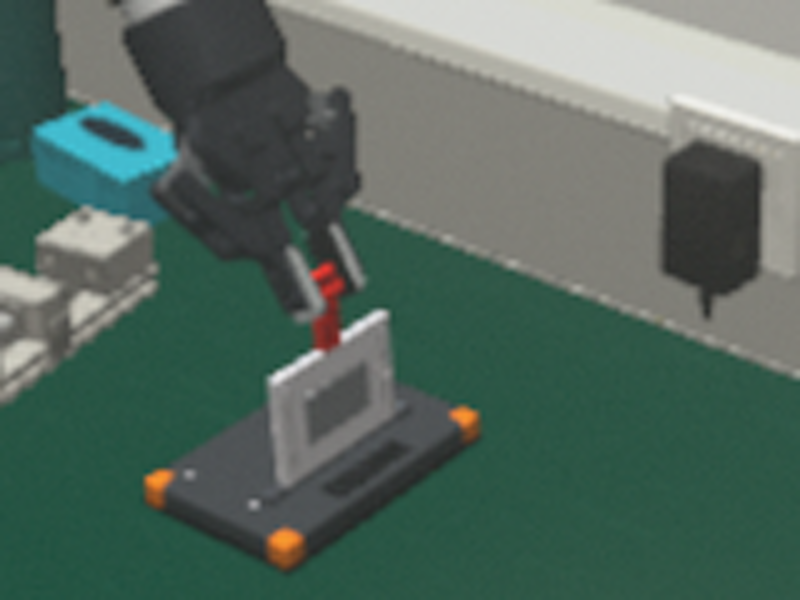

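```bash
python3 -m creep '[{"slide":[-0.2,0,0.03],"angular":[0,0.25,0]},{"slide":[-0.2,0,0.03],"angular":[0,0.25,0]},{"slide":[0,0,0],"angular":[0,0,0]},{"slide":[0,0,0],"angular":[0,0,0]}]'
python3 -m creep '[{"slide":[-0.2,0,0.03],"angular":[0,0.25,0]},{"slide":[-0.2,0,0.03],"angular":[0,0.25,0]},{"slide":[0,0,0],"angular":[0,0,0]},{"slide":[0,0,0],"angular":[0,0,0]}]'
python3 - <<'E'
from h import *
s=bot.read_state();print(s['tool_pos'],s['wrist_force'],s['torque'],s['width'])
M=R.from_rotvec(s['tcp_rot']).as_matrix();print(s['tool_pos']+.164*M[:,2])
snap('side','s10',(220,120,380,240),5)
E
```

```text
time: 14.02
tool_pos: [0.4832, 0.0727, 0.2672]
tcp_rot: [1.923, 1.968, -0.474]
wrist_force: [-3.5, 4.9, 12.1]
width: 0.264
time: 14.35
tool_pos: [0.4834, 0.0631, 0.2708]
tcp_rot: [1.944, 1.989, -0.444]
wrist_force: [-5.2, 4.6, 14.0]
width: 0.266
[0.48344202 0.06307852 0.27081399] [-5.22428008  4.57301448 14.03361932] [ 0.04240652  0.72105396 -0.35745242] 0.2657798548321152
[ 0.4856431  -0.00860714  0.1233273 ]
```

View pics/s10.png

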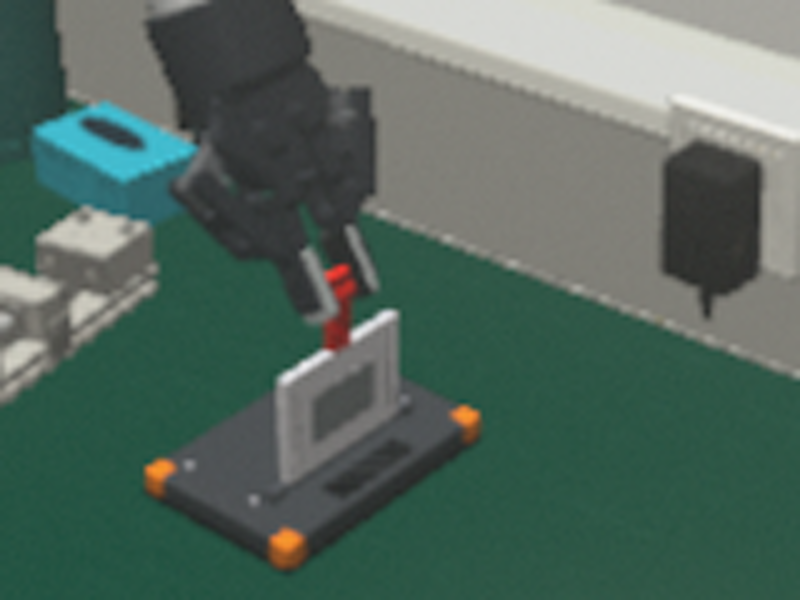

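The readout is now tipping about its bottom edge, with the left corner rising and the right corners fixed. I'll continue.

```bash
python3 -m creep '[{"slide":[-0.4,0,0.03],"angular":[0,0.5,0]},{"slide":[-0.4,0,0.04],"angular":[0,0.5,0]},{"slide":[-0.4,0,0.04],"angular":[0,0.5,0]},{"slide":[0,0,0],"angular":[0,0,0]},{"slide":[0,0,0],"angular":[0,0,0]}]'
python3 -m creep '[{"slide":[-0.4,0,0.04],"angular":[0,0.5,0]},{"slide":[-0.4,0,0.04],"angular":[0,0.5,0]},{"slide":[-0.4,0,0.04],"angular":[0,0.5,0]},{"slide":[0,0,0],"angular":[0,0,0]},{"slide":[0,0,0],"angular":[0,0,0]}]'
python3 - <<'E'
from h import *
s=bot.read_state();print(s['tool_pos'],s['wrist_force'],s['torque'],s['width'])
M=R.from_rotvec(s['tcp_rot']).as_matrix();print(M[:,2],s['tool_pos']+.164*M[:,2])
snap('side','s11',(220,120,380,240),5)
E
```

```text
time: 14.82
tool_pos: [0.4841, 0.0339, 0.2799]
tcp_rot: [2.006, 2.052, -0.349]
wrist_force: [-2.4, 2.8, 9.3]
width: 0.266
time: 15.23
tool_pos: [0.4847, 0.0043, 0.2857]
tcp_rot: [2.065, 2.112, -0.25]
wrist_force: [-0.6, 1.9, 7.6]
width: 0.268
[0.48470783 0.00434957 0.28572446] [-0.56462785  1.91846581  7.57283261] [ 0.18784668  0.28667655 -0.06101569] 0.26781641287812397
[ 0.00863117 -0.24187907 -0.97026801] [ 0.48612334 -0.0353186   0.1266005 ]
```

View pics/s11.png

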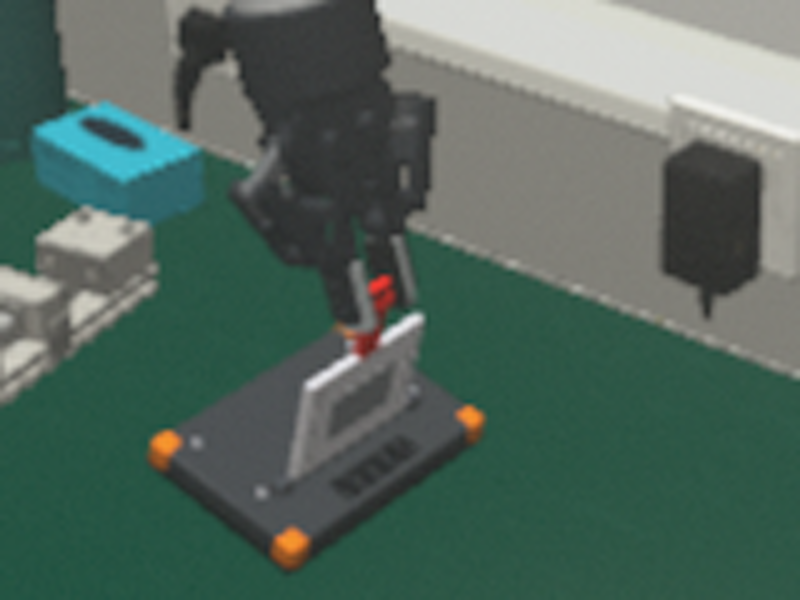

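```bash
python3 -m creep '[{"slide":[-0.4,0,0.06],"angular":[0,0.5,0]},{"slide":[-0.4,0,0.06],"angular":[0,0.5,0]},{"slide":[-0.4,0,0.06],"angular":[0,0.5,0]},{"slide":[0,0,0],"angular":[0,0,0]},{"slide":[0,0,0],"angular":[0,0,0]}]'
python3 -m creep '[{"slide":[-0.4,0,0.06],"angular":[0,0.5,0]},{"slide":[-0.4,0,0.06],"angular":[0,0.5,0]},{"slide":[-0.4,0,0.06],"angular":[0,0.5,0]},{"slide":[-0.4,0,0.06],"angular":[0,0.5,0]},{"slide":[0,0,0],"angular":[0,0,0]}]'
python3 - <<'E'
from h import *
s=bot.read_state();print(s['tool_pos'],s['wrist_force'],s['torque'],s['width'])
M=R.from_rotvec(s['tcp_rot']).as_matrix();print(M[:,2],s['tool_pos']+.164*M[:,2])
snap('side','s12',(220,120,380,240),5)
E
```

```text
time: 15.7
tool_pos: [0.4856, -0.0261, 0.2881]
tcp_rot: [2.122, 2.171, -0.147]
wrist_force: [-3.5, 1.2, 11.5]
width: 0.268
time: 16.12
tool_pos: [0.4868, -0.0678, 0.2862]
tcp_rot: [2.193, 2.245, 0.001]
wrist_force: [-4.0, -2.8, 15.0]
width: 0.268
[ 0.48679673 -0.06778117  0.28619027] [-3.96998472 -2.75694839 14.99644334] [-0.31201222  0.72073718  0.04121637] 0.2684838742599249
[ 0.00286621 -0.00189481 -0.9999941 ] [ 0.48726679 -0.06809192  0.12219123]
```

View pics/s12.png

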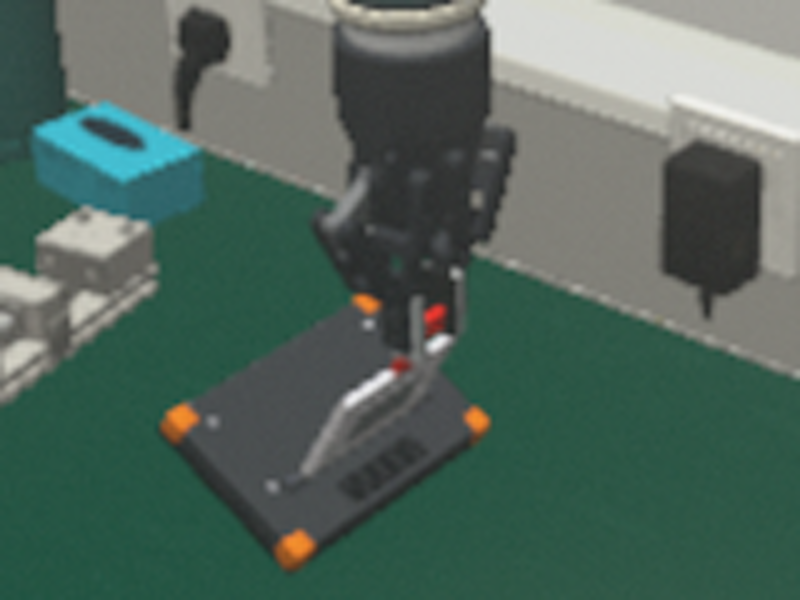

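```bash
python3 -m creep '[{"slide":[-0.21,0,0.04],"angular":[0,0,0]},{"slide":[-0.21,0,0.06],"angular":[0,0,0]},{"slide":[-0.2,0,0.08],"angular":[0,0,0]},{"slide":[-0.2,0,0.09],"angular":[0,0,0]},{"slide":[0,0,0],"angular":[0,0,0]}]'
python3 -m creep '[{"slide":[-0.2,0,0.1],"angular":[0,0,0]},{"slide":[-0.19,0,0.1],"angular":[0,0,0]},{"slide":[-0.19,0,0.12],"angular":[0,0,0]},{"slide":[-0.18,0,0.12],"angular":[0,0,0]},{"slide":[0,0,0],"angular":[0,0,0]}]'
python3 - <<'E'
from h import *
s=bot.read_state();print(s['tool_pos'],s['wrist_force'],s['torque'],s['width'])
M=R.from_rotvec(s['tcp_rot']).as_matrix();print(M[:,2],s['tool_pos']+.164*M[:,2])
snap('side','s13',(220,120,380,240),5)
E
```

```text
time: 16.58
tool_pos: [0.4872, -0.0876, 0.2785]
tcp_rot: [2.191, 2.245, -0.001]
wrist_force: [-2.7, -2.2, 10.8]
width: 0.264
time: 17.0
tool_pos: [0.4876, -0.1064, 0.2667]
tcp_rot: [2.192, 2.245, -0.001]
wrist_force: [-0.8, -2.4, 6.1]
width: 0.262
[ 0.48756276 -0.10640441  0.26671461] [-0.82474719 -2.37511054  6.12616074] [-0.3538261   0.05971722  0.06196557] 0.2619864164284522
[ 0.00244674 -0.00302385 -0.99999243] [ 0.48796402 -0.10690033  0.10271585]
```

View pics/s13.png

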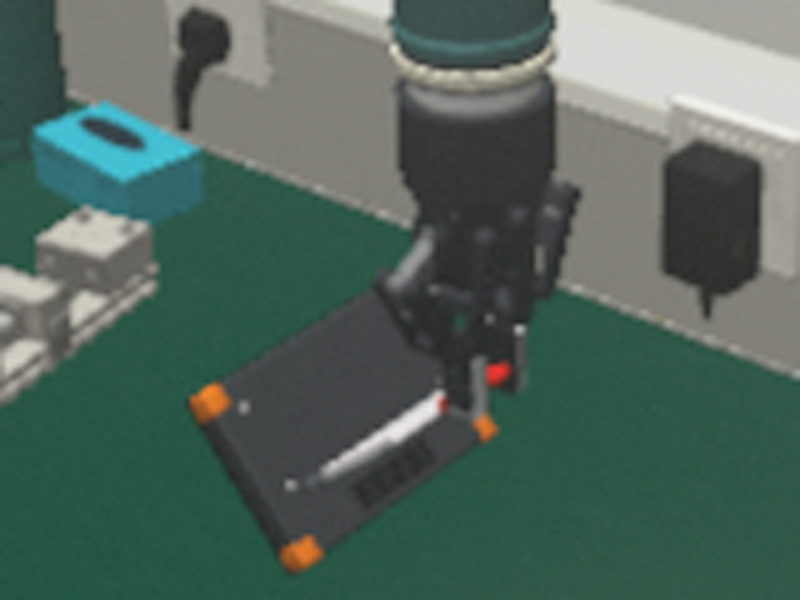

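```bash
python3 -m creep '[{"slide":[-0.17,0,0.15],"angular":[0,0,0]},{"slide":[-0.17,0,0.15],"angular":[0,0,0]},{"slide":[-0.16,0,0.16],"angular":[0,0,0]},{"slide":[-0.16,0,0.16],"angular":[0,0,0]},{"slide":[0,0,0],"angular":[0,0,0]}]'
python3 -m creep '[{"slide":[-0.15,0,0.17],"angular":[0,0,0]},{"slide":[-0.14,0,0.17],"angular":[0,0,0]},{"slide":[-0.14,0,0.18],"angular":[0,0,0]},{"slide":[-0.13,0,0.18],"angular":[0,0,0]},{"slide":[0,0,0],"angular":[0,0,0]}]'
python3 - <<'E'
from h import *
s=bot.read_state();print(s['tool_pos'],s['wrist_force'],s['torque'],s['width'])
M=R.from_rotvec(s['tcp_rot']).as_matrix();print(M[:,2],s['tool_pos']+.164*M[:,2])
snap('side','s14',(220,120,380,240),5)
E
```

```text
time: 17.47
tool_pos: [0.488, -0.123, 0.2509]
tcp_rot: [2.191, 2.245, -0.001]
wrist_force: [-0.8, -3.4, 5.9]
width: 0.267
time: 17.88
tool_pos: [0.4879, -0.1367, 0.2326]
tcp_rot: [2.193, 2.247, 0.0]
wrist_force: [2.1, -3.6, 2.5]
width: 0.268
[ 0.48786926 -0.13665604  0.23257981] [ 2.08637413 -3.56598859  2.54568789] [-0.528829   -0.22726633 -0.05330535] 0.26826003394548054
[ 0.00139149 -0.00118187 -0.99999833] [ 0.48809747 -0.13684987  0.06858008]
```

View pics/s14.png

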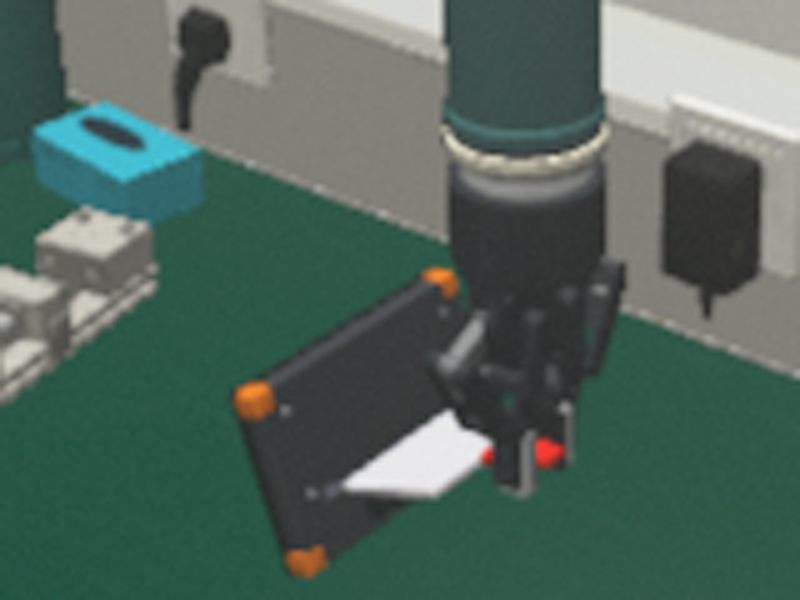

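```bash
python3 -m creep '[{"slide":[-0.13,0,0.2],"angular":[0,0,0]},{"slide":[-0.13,0,0.2],"angular":[0,0,0]},{"slide":[-0.1,0,0.2],"angular":[0,0,0]},{"slide":[-0.1,0,0.2],"angular":[0,0,0]},{"slide":[0,0,0],"angular":[0,0,0]}]'
python3 -m creep '[{"slide":[-0.08,0,0.2],"angular":[0,0,0]},{"slide":[-0.08,0,0.2],"angular":[0,0,0]},{"slide":[0,0,0],"angular":[0,0,0]}]'
python3 - <<'E'
from h import *
s=bot.read_state();print(s['tool_pos'],s['wrist_force'],s['torque'],s['width'])
M=R.from_rotvec(s['tcp_rot']).as_matrix();print(M[:,2],s['tool_pos']+.164*M[:,2])
snap('side','s15',(220,120,380,240),5)
E
```

```text
time: 18.35
tool_pos: [0.4869, -0.1476, 0.2114]
tcp_rot: [-2.193, -2.246, 0.002]
wrist_force: [2.1, -3.2, 1.3]
width: 0.262
time: 18.6
tool_pos: [0.4869, -0.1515, 0.2016]
tcp_rot: [-2.193, -2.246, 0.002]
wrist_force: [-0.2, -1.2, -0.0]
width: 0.265
[ 0.48689807 -0.15146487  0.20158885] [-0.24874622 -1.15448984 -0.03782595] [-0.08394137  0.04485431  0.04400228] 0.26510919556255724
[-2.34469416e-03  8.42846674e-04 -9.99996896e-01] [ 0.48651354 -0.15132665  0.03758936]
```

View pics/s15.png

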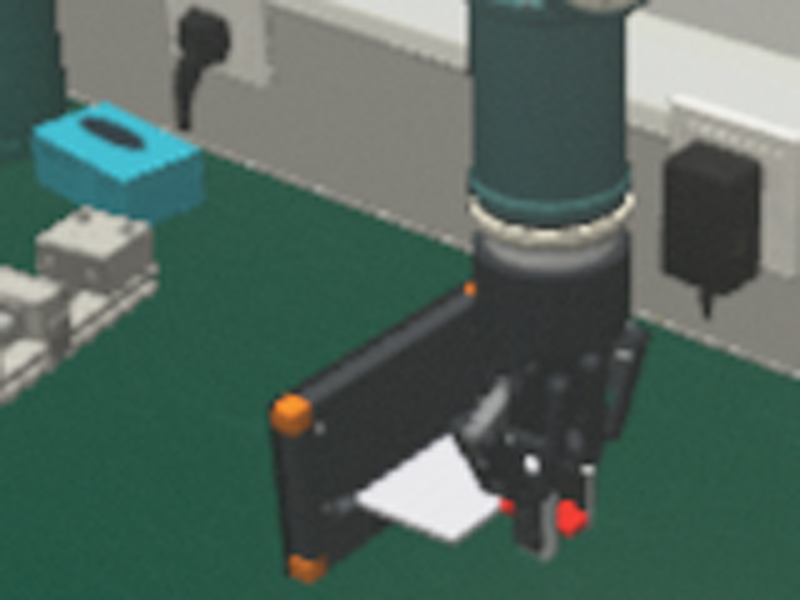

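```bash
python3 -m creep '[{"slide":[-0.07,0,0.2],"angular":[0,0,0]},{"slide":[-0.06,0,0.2],"angular":[0,0,0]},{"slide":[-0.05,0,0.2],"angular":[0,0,0]},{"slide":[-0.04,0,0.2],"angular":[0,0,0]},{"slide":[0,0,0],"angular":[0,0,0]}]'
python3 -m creep '[{"slide":[-0.03,0,0.1],"angular":[0,0,0]},{"slide":[-0.01,0,0.1],"angular":[0,0,0]},{"slide":[0,0,0],"angular":[0,0,0]},{"slide":[0,0,0],"angular":[0,0,0]}]'
python3 - <<'E'
from h import *
s=bot.read_state();print(s['tool_pos'],s['wrist_force'],s['torque'],s['width'])
M=R.from_rotvec(s['tcp_rot']).as_matrix();print(M[:,2],s['tool_pos']+.164*M[:,2])
snap('side','s16',(240,140,400,260),5)
E
```

```text
time: 19.07
tool_pos: [0.4876, -0.1572, 0.182]
tcp_rot: [-2.194, -2.248, 0.001]
wrist_force: [-0.2, -3.0, 1.3]
width: 0.266
time: 19.4
tool_pos: [0.4878, -0.158, 0.178]
tcp_rot: [-2.194, -2.248, 0.0]
wrist_force: [-1.4, -1.8, 1.2]
width: 0.264
[ 0.48782735 -0.15803536  0.17798741] [-1.37923504 -1.79218077  1.23230493] [-0.15397511  0.23496274 -0.00438242] 0.26380272831059537
[-2.94354582e-04  6.77632903e-05 -9.99999954e-01] [ 0.48777908 -0.15802424  0.01398742]
```

View pics/s16.png

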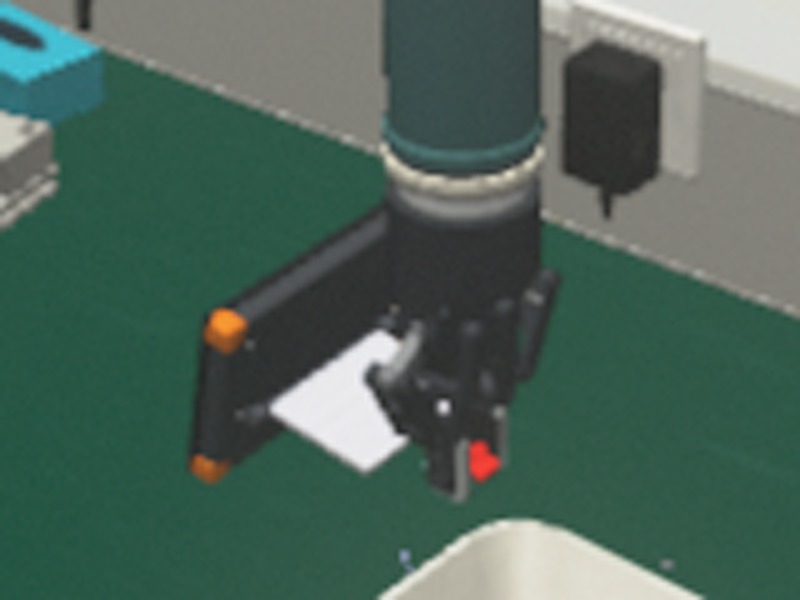

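```bash
python3 -m creep '[{"slide":[0,0,0.08],"angular":[0,0,0]},{"slide":[0,0,0],"angular":[0,0,0]},{"slide":[0,0,0],"angular":[0,0,0]}]'
python3 -m creep '[{"slide":[0,0,0.08],"angular":[0,0,0]},{"slide":[0,0,0],"angular":[0,0,0]},{"slide":[0,0,0],"angular":[0,0,0]}]'
python3 -m creep '[{"slide":[0,0,0.06],"angular":[0,0,0]},{"slide":[0,0,0],"angular":[0,0,0]},{"slide":[0,0,0],"angular":[0,0,0]}]'
```

```text
time: 19.7
tool_pos: [0.488, -0.1581, 0.1762]
tcp_rot: [2.194, 2.248, 0.0]
wrist_force: [-0.7, -1.3, 1.2]
width: 0.266
time: 19.95
tool_pos: [0.4881, -0.1582, 0.1742]
tcp_rot: [2.194, 2.248, 0.0]
wrist_force: [-0.4, -3.8, 1.2]
width: 0.268
time: 20.2
tool_pos: [0.4883, -0.1583, 0.1735]
tcp_rot: [2.194, 2.248, 0.0]
wrist_force: [-2.2, -2.8, 7.3]
width: 0.266
```

```bash
python3 - <<'E'
from h import *
snap('side','s17',(290,190,370,250),10)
E
```

```text
(no output)
```

View pics/s17.png

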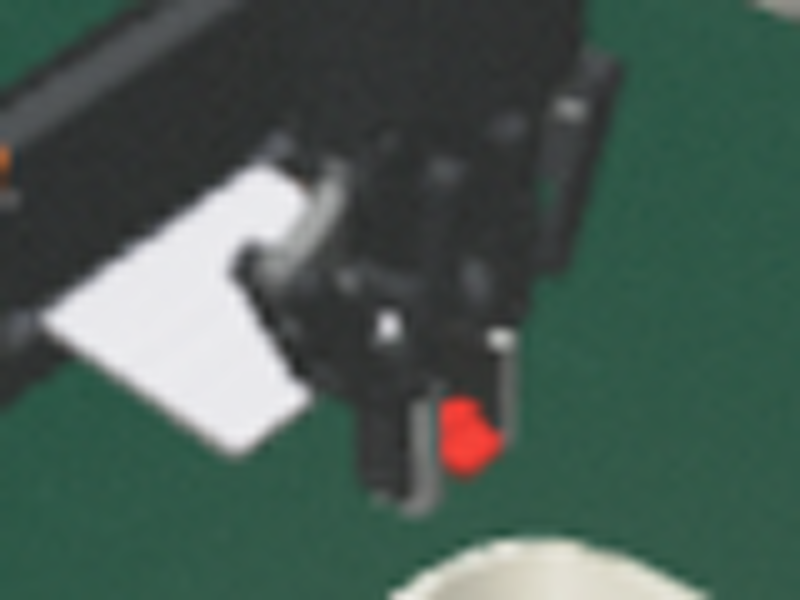

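```bash
python3 -m creep '[{"slide":[0,0,-0.03],"angular":[0,0,0]},{"slide":[0,0,0],"angular":[0,0,0]},{"slide":[0,0,0],"angular":[0,0,0]},{"slide":[0,0,0],"angular":[0,0,0]},{"slide":[0,0,0],"angular":[0,0,0]}]' 0.3 20
python3 - <<'E'
from h import *
snap('side','s18',(240,140,400,260),5)
snap('wrist','w18')
E
```

```text
time: 20.67
tool_pos: [0.4877, -0.1577, 0.173]
tcp_rot: [-2.194, -2.248, 0.0]
wrist_force: [0.5, -0.0, -0.2]
width: 0.35
```

View pics/s18.png

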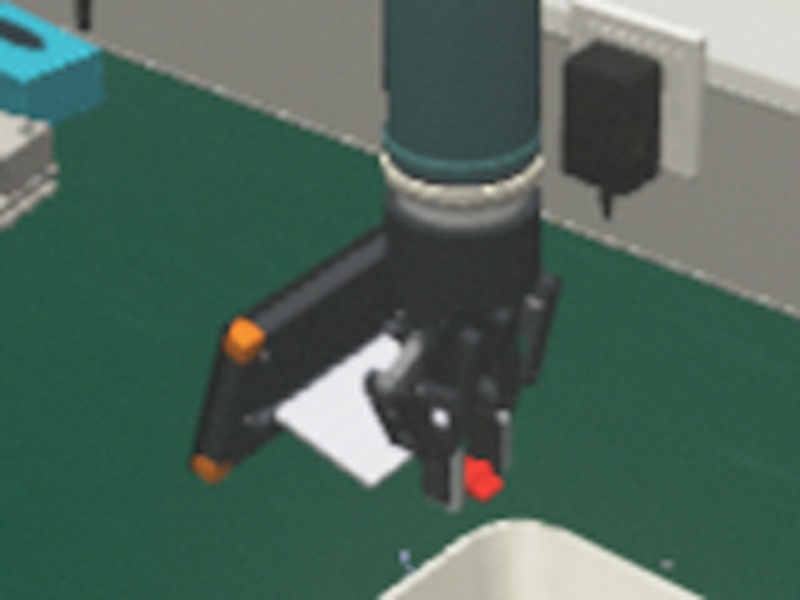

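View pics/w18.png

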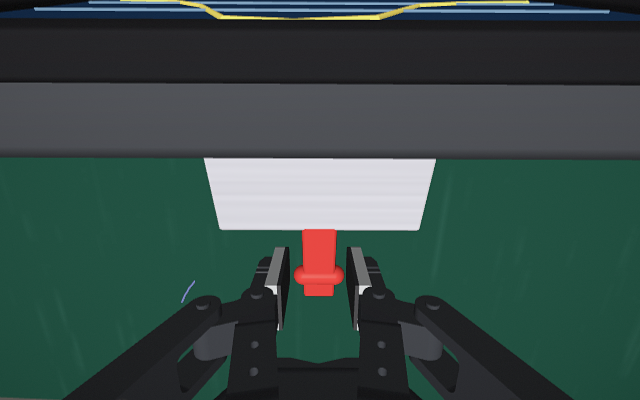

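```bash
python3 -m creep '[{"slide":[0,0,0],"angular":[0,0,0]},{"slide":[0,0,0],"angular":[0,0,0]},{"slide":[0,0,-0.1],"angular":[0,0,0]},{"slide":[0,0,-0.2],"angular":[0,0,0]},{"slide":[0,0,-0.4],"angular":[0,0,0]}]' 0 20
python3 -m creep '[{"slide":[-0.3,0,-1],"angular":[0,0,0]},{"slide":[-0.3,0,-1],"angular":[0,0,0]},{"slide":[-0.3,0,-1],"angular":[0,0,0]},{"slide":[-0.3,0,-1],"angular":[0,0,0]},{"slide":[-1,0,-1],"angular":[0,0,0]}]'
python3 -m creep '[{"slide":[-1,0,-1],"angular":[0,0,0]},{"slide":[-1,0,-1],"angular":[0,0,0]},{"slide":[-1,0,0],"angular":[0,0,0]},{"slide":[-1,0,0],"angular":[0,0,0]},{"slide":[-1,0,0],"angular":[0,0,0]}]'
python3 -m creep '[{"slide":[-1,0,0],"angular":[0,0,0]},{"slide":[-1,0,0],"angular":[0,0,0]},{"slide":[0,0,0],"angular":[0,0,0]},{"slide":[0,0,0],"angular":[0,0,0]},{"slide":[0,0,0],"angular":[0,0,0]}]'
python3 - <<'E'
from h import *
print(bot.read_state()['wrist_force'])
snap('side','s19',(220,120,380,240),5)
snap('top','t19',(240,150,370,270),5)
E
```

```text
time: 21.18
tool_pos: [0.4872, -0.1578, 0.1904]
tcp_rot: [-2.193, -2.247, 0.001]
wrist_force: [-0.7, 0.3, -0.4]
width: 0.501
time: 21.6
tool_pos: [0.4889, -0.2116, 0.318]
tcp_rot: [-2.192, -2.25, -0.002]
wrist_force: [1.1, 0.1, 0.2]
width: 0.499
time: 22.02
tool_pos: [0.4922, -0.3392, 0.3683]
tcp_rot: [2.192, 2.246, 0.001]
wrist_force: [0.7, -0.2, -0.8]
width: 0.496
time: 22.43
tool_pos: [0.4933, -0.3876, 0.3663]
tcp_rot: [-2.195, -2.248, -0.001]
wrist_force: [-0.1, 0.1, 0.4]
width: 0.505
[-0.11475757  0.06148636  0.44319885]
```

View pics/s19.png

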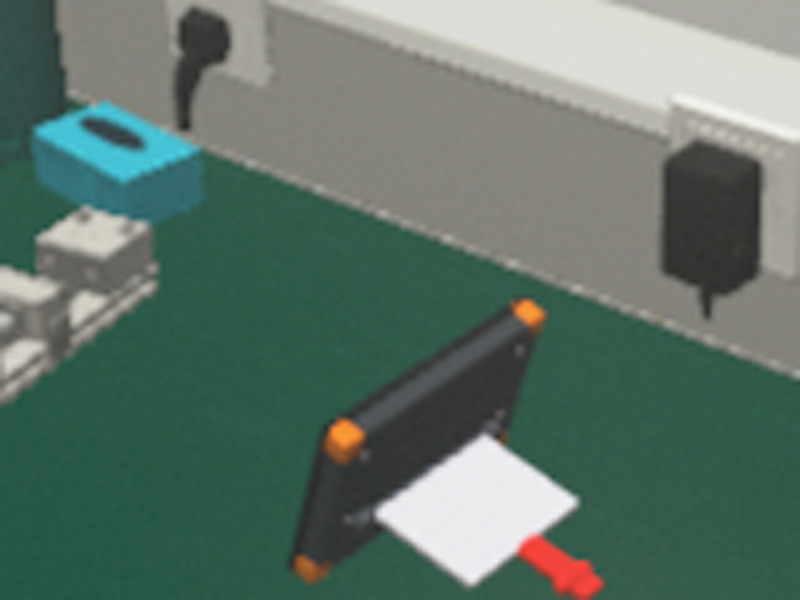

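View pics/t19.png

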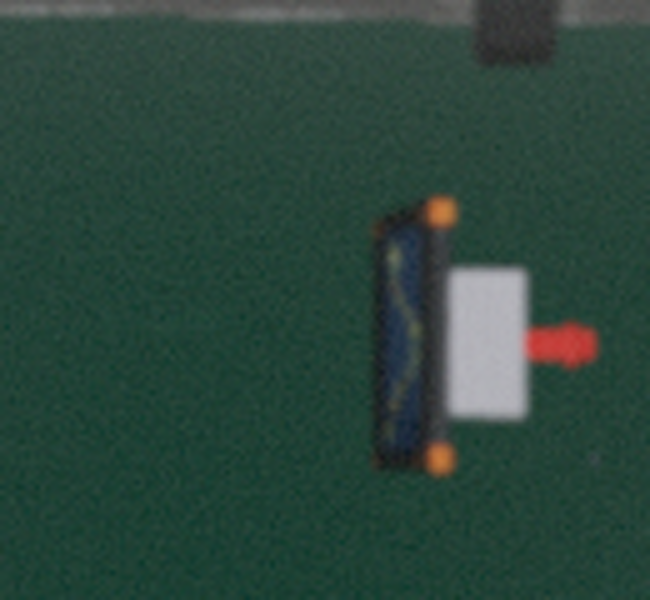

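It stands free with the screen facing left; the top corners are at crop (441,212)/(441,459) and the bottom edge at (378,225)/(378,462). I'll check lean and displacement with depth.

```bash
python3 - <<'E'
from h import *
d=np.load('/tmp/top0.npz')['d'];dd=np.load('/tmp/t19.npz')['d']
P=lambda a,b:world('top',240+a/5,150+b/5,dd[int(round(150+b/5)),int(round(240+a/5))]).round(4)
for a,b in[(441,212),(441,459),(430,340),(378,228),(378,462),(460,340),(520,340),(560,345),(590,345)]: print(a,b,P(a,b))
m=imaging.camera_model('top'); Tw=np.linalg.inv(m['camera_from_world']); f=200/np.tan(np.radians(m['fovy'])/2)
for a,b in[(376,225),(376,466)]:
    r=Tw[:3,:3]@np.array([(240+a/5-m['cx'])/f,(150+b/5-m['cy'])/f,1]);o=Tw[:3,3];print('bottom edge z=0',o-r*o[2]/r[2])
snap('top','t20')
a=np.load('/tmp/top0.npz')['p'].astype(int);b=np.load('/tmp/t20.npz')['p'].astype(int)
E
```

```text
441 212 [ 0.5576 -0.0793  0.1009]
441 459 [ 0.4121 -0.0827  0.1005]
430 340 [ 0.4814 -0.0746  0.1052]
378 228 [ 0.5559 -0.0406  0.0237]
378 462 [ 0.4098 -0.0445  0.0317]
460 340 [ 0.4866 -0.0934  0.0285]
520 340 [ 0.4879 -0.131   0.0208]
560 345 [ 0.4859 -0.1565  0.013 ]
590 345 [ 0.4871 -0.1763  0.0007]
bottom edge z=0 [ 0.56047922 -0.03877053  0.        ]
bottom edge z=0 [ 0.40735645 -0.04265521  0.        ]
```

View pics/t20.png

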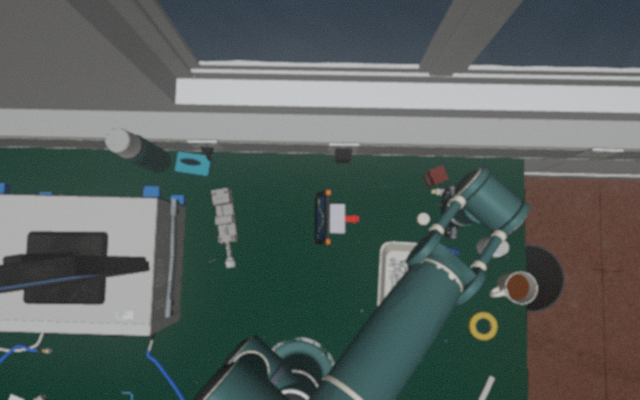

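```bash
python3 - <<'E'
from h import *
print(bot.read_state()['time'],order.finish_job())
E
```

```text
the job is handed in; nothing more can be done
22.5833 None
```

The readout is standing on its bottom edge and open kickstand, screen facing left. I handed the job in at 22.6 s, and no verdict was reported.

**What I did:**
- I pinched the red pin and swung the kickstand out to its stop while the readout lay flat.
- My first try at tipping failed. It lifted the readout slightly and slid it about 45 mm to the right, so I carried it back and set it down.
- I re-gripped the pin with the tool tilted and tipped the readout over its bottom edge while pressing inward. I lowered it until the fingertips touched the bench, let the foot drop the last few millimetres, and backed off.

**Last checks, from top-camera depth and the force readings:**

| Check | Measured | Required |
|---|---|---|
| Top edge height | about 100 mm | above 85 mm |
| Foot (tab end) height | about 1 mm | below 15 mm |
| Bottom edge moved | about 5 mm | below 100 mm |
| Force on the gripper | about 0 N | no contact |

- **Lean:** I estimate 14–17°, inside the 10–33° band. The depth readings are coarse, so treat that as approximate.
- **Kickstand angle:** I judged it from force and geometry, since there was no direct reading. While it lay flat, a side force appeared where the stop should be, which suggests about 1.5 rad. A later depth estimate after setting it back down gave about 1.47 rad; both are above the 1.4 rad needed.
- **Bystanders:** The path stayed clear of them. In the last top picture the teal carton, red carton and flux pot look unmoved. The arm partly hid the marker and adapter, so I couldn't check those two by sight.

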